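# Snap ring held open at an axle's groove

### The job

Stand the axle stub, tail down, in the bore of the wooden holding block until its shoulder rests on the block, and let go of it. Then take the circlip pliers from their rack and, touching the snap ring only with the pliers, spread it, slide it over the end of the axle and down flat against the bearing, level with the groove. Finish there, still squeezing the pliers and holding the ring spread wide, so that its seat can be checked before it is let snap in; leave the other tools as they lie.

Things in the scene. Friction and masses are not known exactly. Their poses are not given: they have to be found in the camera images.
- holding_block: fixed hardwood block 90x90 mm, 45 mm high, with one upright round bore of 32 mm diameter right through its middle, mouth chamfered 2 mm. Origin: centre of its underside, on the bench
- bore_mouth (a point): centre of the bore's mouth, in the block's top face, 45 mm above the bench
- axle_stub: loose steel axle stub, 0.42 kg, 87 mm long, standing on its tail on the bench. Origin: centre of the tail's end face, +z up the axle. Upwards: tail 30 mm diameter, 38 mm long, end chamfered 2.5 mm; shoulder 38 mm diameter, 6 mm; pressed-on ball bearing 55 mm diameter, from 44 to 57 mm; groove 28.4 mm diameter, 5.5 mm; free end 30 mm diameter. Seated in the block, its origin is 7 mm above the bench
- axle_seat (a point): on the axle's axis in the bearing's top face, 57 mm above the axle's origin (64 mm above the bench when seated): the lower edge of the groove, where the ring's underside must come
- axle_end (a point): centre of the axle's free end face, 87 mm above the axle's origin; its edge is chamfered 3 mm. The free end, 24 mm of 30 mm diameter below this point, is the place to grip, from above
- snap_ring: loose dark steel snap ring, 40 g, 5 mm thick, flat on the bench: two curved spring arms joined at the back, with straight lugs at the gap. Relaxed bore 28.6 mm: it passes the 30 mm shaft only when spread. Origin: centre of the relaxed bore, in the underside; +z up, +x from back to gap (the body is the +y arm and turns with it). Back 21 mm behind, lug ends 33 mm ahead of the origin
- ring_back (a point): on the ring's back where the arms join, 17 mm behind the centre of the relaxed bore, 2.5 mm above the underside. With the ring fully spread there is about 1.2 mm of room round the shaft when the shaft's axis lies 18.8 mm from this point, towards the midpoint of the two lug points. Ring readings stay true while the pliers carry it
- ring_lug_a (a point): bottom of the V notch (90 degrees, 4 mm deep, 8 mm wide, upright) in the inner side of the +y lug, 26 mm ahead of the ring's origin and 11 mm to +y, 2.5 mm above the underside. The notches open towards each other and centre the pliers' tips, from up to 2 mm off, when these spread between them; the ring then stays on the tips by its spring force, 3 N relaxed to 7 N spread
- ring_lug_b (a point): bottom of the notch in the -y lug, likewise; 22 mm from the other when relaxed. The gap between the lugs beside the notches is 14 mm
- snap_ring_arm (a joint): spread of the snap ring: angle between its arms, 0 relaxed, about 0.38 when pliers on it are squeezed to their stop; over 0.29 counts as spread wide
- circlip_pliers: loose circlip pliers, 0.16 kg, 170 mm long, upright, tips down in the rack's slot nearer the robot. Origin: the pivot, 70 mm above the bench at the start; +z up along the pliers, x along the pivot, y from handle to handle (the body is the +y half; it turns by half the joint). Seat shoulders 10 mm below the pivot rest on the rack; jaws 8 mm thick down to 60 mm below the pivot, a 4 mm pin under each
- pliers_grip (a point): on the pliers' middle plane at the height to grip from above, closing along the pliers' y: 79 mm above the pivot. There is the crest of the bowed black handles, 12 mm thick, 67 mm over both (about 31 mm when squeezed); they end 27 mm higher. A grip of 4 to 8 N carries the pliers unspread (swing them gently), spreading begins at 9 N, and 20 N or more reaches the stop with the ring on (35 N is safe)
- pliers_tip_a (a point): lower end of the +y tip pin, 64 mm below the pivot; 3.2 mm from the pliers' middle plane unspread, about 16.5 mm at the stop (halves do not cross: squeezing the handles spreads the tips). Unspread, the two pins are 11.5 mm across together and fit between the ring's lugs; the jaw's end, 4 mm above, then stops on the 5 mm lugs
- pliers_tip_b (a point): lower end of the -y tip pin, likewise. As the handles are squeezed to the stop the pliers sink about 3.5 mm between the fingers (1.5 mm by the time that the tips meet the notches), so enter the gap that much higher, or lift as you squeeze
- circlip_pliers_half (a joint): angle between the pliers' halves, 0 with the handles open (a spring holds them so), 0.43 at the stop, tips fully spread
- pliers_rack: fixed wooden rack, 90 mm (its x) by 70 mm, 60 mm high, with two upright slots 10.5 mm (x) by 19 mm (y) in its top, 22 mm either side of its middle; the pliers stand in the one at x = -22 mm, the other is empty. Origin: centre of its underside
- wrench_14: open-end and ring wrench, 208 mm, lying on the bench; leave alone
- hex_bolt: loose bolt, 78 mm, lying on the bench; leave alone
- pliers_red: ordinary pliers with red handles, 185 mm, lying on the bench; leave alone
- tape_2: roll of black tape, 57 mm across and 19 mm high, on the bench; leave alone
Mind the look-alikes: they are no part of the job. There is more than one size of the circlip_pliers; the job needs the smaller.

How it is judged:
By the outcome, as a careful person would: the job done as asked, in the order asked, and still so for the second after the job is handed in, while the arm keeps its last pose, push and grip.
It also fails if it takes over 72 s, if anything falls off the work surface, if the arm or the gripper's body presses on something with over 40 N, if the wrist force passes 120 N, or if a joint passes its speed limit or range.

### The arm

A 7-joint arm with a two-finger parallel gripper is mounted at the origin on a cart in front of the work surface, level with it; the furniture and walls round the work are solid. World frame = base frame: x ahead of the robot, y to its left, z up, the work surface at z = 0. Lengths are in m, angles in rad, forces in N, time in s.
With the tool pointing down it reaches from about 0.35 to 0.9 m from the base axis. Payload 8.1 kg.
Tool frame: the origin (TCP) lies at the very end of the fingers, on their centre line; the grasp point (between the pads) lies 19 mm behind it (manip.tcp_to_grasp is the distance from the TCP to the grasp point, in m); z points along the fingers, y is the line along which they close (so a half turn about z gives the same grasp; the last joint's range is limited). The gripper opens to 85 mm and grips with 20 to 120 N. Pads are 22 mm wide; open, the fingers measure 114 mm over their backs; the gripper's body (76 mm by 85 mm) begins 54 mm behind the grasp point. The pads swing forward as they close: fully open they stand 13 mm farther back than shut.
Start: joints at [1.049, 0.434, 0.025, 1.573, -0.012, 1.134, -0.075], TCP at [0.254, -0.571, 0.231] pointing down, gripper open.
Joint ranges: [-2.62, 2.62], [-0.44, 2.09], [-1.27, 1.32], [0.08, 2.57], [-1.32, 4.46], [0.12, 2], [-2.74, 2.74]. Speed limits (rad/s): [2.22, 2.22, 3.01, 3.01, 3.14, 3.14, 3.14].

### API

Orientations are given as [roll, pitch, yaw] about the fixed x, y, z axes, in that order (R = Rz(yaw) Ry(pitch) Rx(roll)).
In Python, from bench import manip, vision, close_job gives the robot as it stands.
- The arm moves only by the shell command python3 -m handwheel 'ROWS' [OPENING]. ROWS is JSON, a list of rows, each a list of 6 numbers: the shift along the tool's x, y, z in mm, then the turn, a rotation vector about the tool's x, y, z in rad. In form: [[dx, dy, dz, ax, ay, az], ...]. A call has 1 to 12 rows; each row is the pose to reach, as a shift and turn from the pose commanded when the call began, along the tool's axes at that moment; what a row does not reach only later rows make up. A row lasts 1/8 s, in which the tool goes at most 62.5 mm and 10.7 degrees, less where a joint would pass 70% of its speed; a pose out of reach is approached as far as the arm can. A call with a gripper value outside its range is refused whole. OPENING is the opening, from 0 (shut) to 1 (fully open), set as the call begins (- or left out, the last holds). The fingers move at their own pace and stop on an object; the grip force is fixed at half the most. Time passes only in rows, so rows that repeat a pose let the fingers close. It gives the time, the measured TCP pose, the force, the opening and the grip force at its end, in the units of the state.
- manip.get_obs(): the state, without advancing time (a new reading comes with each control period).
- vision.camera(name): name is "scene" or "top" or "wrist"; returns (picture, depth): 420x560x3 uint8, blue, green, red; 420x560 float32, m along the optical axis (not along the pixel's ray), 0 where there is no reading.
- vision.camera_info(name): a dict with "vfov" (degrees; the focal length in pixels is half the picture's height over the tangent of half this angle, whatever the lens; pixels are square), "cx", "cy" (the principal point, pixels), "position" and "orientation" of the camera in the world. Camera axes: x right, y down, z forward; pixel columns grow to the right and rows downward; lengths in m; the calibration is good to about 2 mm. The wrist camera is an equidistant fisheye: a pixel r from the principal point sees the ray r / f radians off the axis. A picture is of the moment at which its call begins: read the wrist's pose just before it. camera_info takes no time and is no camera call; for the wrist camera it gives the pose at the moment of the call.
- close_job(): hands the job in; it is judged then, once.
The state is a dict: "time_s": time; "qpos": joint angles; "joint_vel": joint speeds; "joint_torque": joint torques, N m; "eef_pos": TCP position; "tool_rot": TCP orientation; "ft_force": force on the tool from outside, world axes, zero at the start; "ft_torque": the same for the moment, N m; "width": finger opening in m; "grasp_force": force on a finger pad.
Only numpy, scipy, OpenCV 4.12 (cv2) and the standard library are available. Lean on these libraries where they do the work, as an engineer would, in place of code of your own. Each camera call takes 0.05 s, during which the arm holds its last target. There are 200 camera calls.

## Working session

There is one attempt and no reset: what is moved stays moved. The work goes in short steps, Python scripts to look and compute and a shell command to move; the robot and the scene stay as the last step left them, time stands still between calls to the robot, and variables do not carry over. Pictures are saved under pics/ and viewed, at most 10 in all, crops included, and the job is handed in when it is done.

```bash
mkdir -p pics; ls; cat > h.py <<'E'
import numpy as np, cv2
from scipy.spatial.transform import Rotation as R
from bench import manip, vision, close_job
def info(n):
    i=vision.camera_info(n); return i
def rot(o):
    o=np.array(o,float)
    if o.shape==(3,3): return o
    if o.shape==(4,): raise Exception('quat')
    return R.from_euler('xyz',o).as_matrix()
def ray(i,u,v,fish=False):
    f=210/np.tan(np.radians(i['vfov'])/2)
    x,y=(u-i['cx']),(v-i['cy'])
    if fish:
        r=np.hypot(x,y);t=r/f; d=np.array([x/r*np.sin(t),y/r*np.sin(t),np.cos(t)]) if r>0 else np.array([0,0,1.])
    else: d=np.array([x/f,y/f,1])
    return np.array(i['position']),rot(i['orientation'])@d
def plane(i,u,v,z,fish=False):
    p,d=ray(i,u,v,fish); return p+d*(z-p[2])/d[2]
def cross(r1,r2):
    (p,d),(q,e)=r1,r2; A=np.stack([d,-e],1); s=np.linalg.lstsq(A,q-p,rcond=None)[0]
    a=p+s[0]*d;b=q+s[1]*e; return (a+b)/2,np.linalg.norm(a-b)
def pix(i,P,fish=False):
    f=210/np.tan(np.radians(i['vfov'])/2)
    c=rot(i['orientation']).T@(np.array(P)-np.array(i['position']))
    if fish:
        t=np.arctan2(np.hypot(c[0],c[1]),c[2]);k=f*t/np.hypot(c[0],c[1]);return i['cx']+k*c[0],i['cy']+k*c[1]
    return i['cx']+f*c[0]/c[2],i['cy']+f*c[1]/c[2]
E
python3 - <<'E'
from h import *
o=manip.get_obs();print({k:np.round(v,3) for k,v in o.items()},manip.tcp_to_grasp)
for n in("scene","top","wrist"):
    print(n,vision.camera_info(n)); a,d=vision.camera(n); cv2.imwrite(f'pics/{n}0.png',a); np.savez(f'{n}0.npz',a=a,d=d)
E
```

```text
pics
{'time_s': np.float64(0.0), 'qpos': array([ 1.049,  0.435,  0.025,  1.574, -0.012,  1.134, -0.075]), 'joint_vel': array([-0.   , -0.   , -0.   ,  0.001, -0.001, -0.   , -0.002]), 'joint_torque': array([-2.0000e-03, -6.7048e+01,  1.0240e+00, -3.1622e+01,  1.5000e-02,
        1.3000e-02,  0.0000e+00]), 'eef_pos': array([ 0.254, -0.571,  0.231]), 'tool_rot': array([-3.14 ,  0.   ,  0.419]), 'ft_force': array([ 0.164,  0.824, -0.234]), 'ft_torque': array([0.031, 0.017, 0.008]), 'grasp_force': np.float64(0.0), 'width': np.float64(0.086)} 0.0187
scene {'vfov': 57.32999252712572, 'cx': 284.0283810557752, 'cy': 211.25517594074273, 'position': array([-0.24815737,  0.25077183,  0.80905301]), 'orientation': array([-2.23392952,  0.01135249, -2.07093246])}
top {'vfov': 55.7550982972089, 'cx': 278.88433385979545, 'cy': 214.03316409233798, 'position': array([ 0.330149  , -0.16526943,  1.30166453]), 'orientation': array([-2.96812542, -0.01931556, -1.55693902])}
wrist {'vfov': 65.70646984690485, 'cx': 279.73688218089404, 'cy': 208.90926930207254, 'position': array([ 0.32863422, -0.53769553,  0.37256482]), 'orientation': array([ 2.82159526e+00,  1.63529684e-03, -1.15088472e+00])}
```

View pics/top0.png

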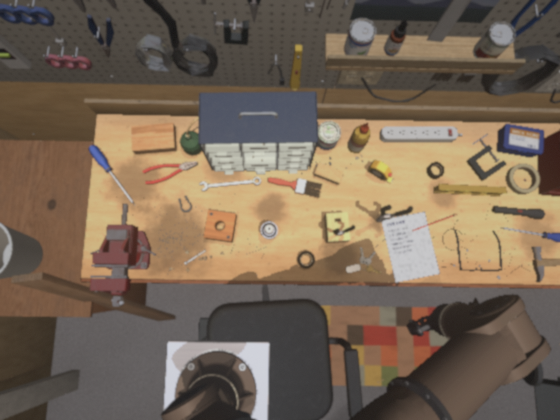

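View pics/scene0.png

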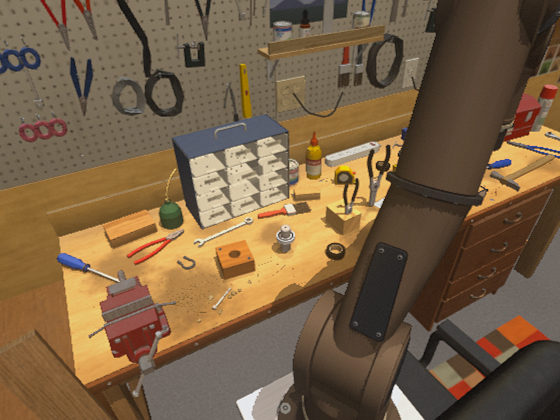

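```bash
python3 - <<'E'
from h import *
a=np.load('top0.npz')['a'];b=np.load('scene0.npz')['a']
r=lambda x,s:cv2.resize(x,None,fx=s,fy=s,interpolation=cv2.INTER_CUBIC)
c1=r(a[185:265,165:295],3); c2=r(a[190:250,310:430],3.0)
c3=r(b[215:285,165:305],3); c4=r(b[135:245,320:400],2.7)
W=800;out=np.zeros((600,800,3),np.uint8)
def put(c,x,y):
    h,w=c.shape[:2];h=min(h,600-y);w=min(w,800-x);out[y:y+h,x:x+w]=c[:h,:w]
put(c1,0,0);put(c2,400,0);put(c3,0,250);put(c4,430,250)
cv2.imwrite('pics/crop1.png',out)
i=vision.camera_info('top')
for n,u,v,z in(('block',219,225,.045),('axle',268,229,.087),('ring',185,204,0.005),('rack',339,225,.06),('tape',306,259,.019)):print(n,plane(i,u,v,z))
E
```

```text
block [0.51190812 0.00401881 0.045     ]
axle [ 0.49588958 -0.15285427  0.087     ]
ring [0.58613313 0.12462299 0.005     ]
rack [ 0.51607133 -0.37729959  0.06      ]
tape [ 0.40974083 -0.27631529  0.019     ]
```

View pics/crop1.png

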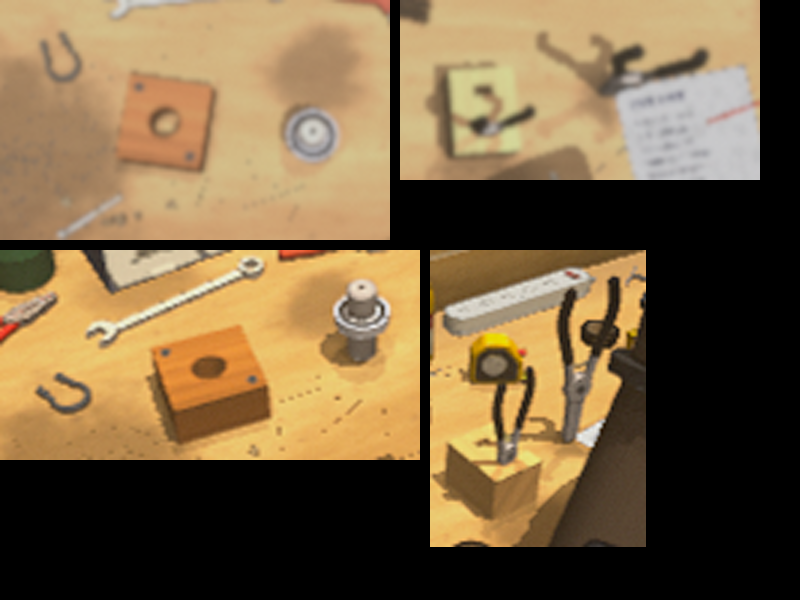

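The top view shows the block at (219,225), the axle at (268,229), the ring at (185,204) with its gap up (+x), and the rack with the small pliers at (339,225). The larger pliers stand near (388,212) and must be left alone. Next I move the wrist camera over the axle.

```bash
python3 -m handwheel '[[50,-38,-3,0,0,0.06],[100,-76,-5,0,0,0.12],[150,-114,-8,0,0,0.18],[200,-151,-10,0,0,0.24],[250,-189,-13,0,0,0.3],[300,-227,-16,0,0,0.36],[350,-265,-19,0,0,0.41],[381,-288,-20,0,0,0.419],[381,-288,-20,0,0,0.419],[381,-288,-20,0,0,0.419],[381,-288,-20,0,0,0.419]]'
cat > snap.py <<'E'
from h import *
import sys
n=sys.argv[1]
i=vision.camera_info('wrist');a,d=vision.camera('wrist');cv2.imwrite(f'pics/{n}.png',a);np.savez(f'{n}.npz',a=a,d=d,i=np.array(i,dtype=object))
o=manip.get_obs();print(o['eef_pos'],o['tool_rot'],o['time_s'],np.abs(o['joint_vel']).max(),i['position'])
E
python3 snap.py w1
```

```text
time_s: 1.52
eef_pos: [0.4844, -0.1545, 0.2512]
tool_rot: [3.141, 0.001, -0.003]
ft_force: [0.4, 0.0, 0.3]
width: 0.0854
grasp_force: 0.0
[ 0.48448661 -0.15436937  0.25122475] [ 3.14122217e+00  3.73653138e-04 -2.68016554e-03] 1.575 0.005435151775551704 [ 0.56607403 -0.15445739  0.39308419]
```

View pics/w1.png

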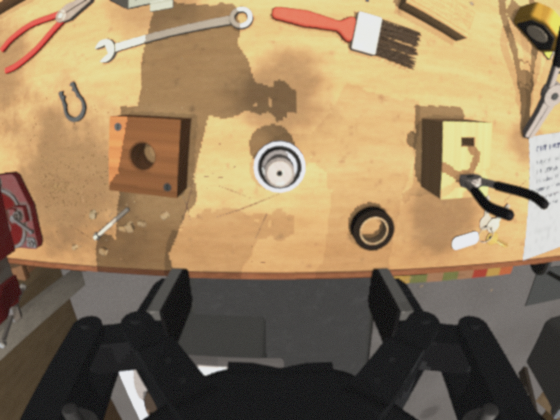

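The wrist view shows the axle end near (279,172), the bore near (145,153), the ring at (72,103) with its gap up, and the small pliers at (468,181). Next I turn the wrist depth into points.

```bash
cat >> h.py <<'E'
def cloud(n):
    z=np.load(n+'.npz',allow_pickle=True);a,d,i=z['a'],z['d'],z['i'].item()
    f=210/np.tan(np.radians(i['vfov'])/2)
    v,u=np.mgrid[0:420,0:560];x=u-i['cx'];y=v-i['cy'];r=np.hypot(x,y)+1e-9;t=r/f
    k=np.tan(t)/r
    c=np.stack([x*k,y*k,np.ones_like(x)],-1)*d[...,None]
    W=c@rot(i['orientation']).T+np.array(i['position']);W[d==0]=np.nan
    return a,d,i,W
def ell(m):
    cs,_=cv2.findContours(m.astype(np.uint8),cv2.RETR_EXTERNAL,cv2.CHAIN_APPROX_NONE)
    c=max(cs,key=cv2.contourArea);return cv2.minAreaRect(c),cv2.contourArea(c),c
E
cat > scan.py <<'E'
from h import *
import sys
a,d,i,W=cloud(sys.argv[1]);u=np.arange(560)[None,:]+0*d;v=np.arange(420)[:,None]+0*d
hsv=cv2.cvtColor(a,cv2.COLOR_BGR2HSV)
X,Y,Z=W[...,0],W[...,1],W[...,2]
st=lambda m:(int(m.sum()),np.round(np.nanmedian(W[m],0),4),np.round(np.nanmean(W[m],0),4))
bench=(abs(X-.45)<.05)&(abs(Y+.08)<.02);print('bench',st(bench))
ax=(np.hypot(X-.496,Y+.153)<.05)
m=ax&(Z>.078)&(Z<.1);print('axle end',st(m))
(c,s,_),A,ct=ell(m);print(' circle',c,s,plane(i,*c,.087,True))
m=ax&(Z>.05)&(Z<.065);print('bearing',st(m))
b=(abs(X-.51)<.09)&(abs(Y-.004)<.09)&(Z>.036)&(Z<.055);print('block',st(b))
r,A,ct=ell(b);box=cv2.boxPoints(r);P=np.array([plane(i,*p,.045,True) for p in box]);print(' corners',np.round(P[:,:2],4).tolist(),P.mean(0))
dark=(hsv[...,2]<105)&(np.hypot(X-.512,Y-.004)<.03)
bb=np.zeros(d.shape,np.uint8);bb[dark]=1;r,A,ct=ell(bb);print(' bore dark',r,plane(i,*r[0],.045,True))
hole=b*0;cnt,_=cv2.findContours(b.astype(np.uint8),cv2.RETR_CCOMP,cv2.CHAIN_APPROX_NONE)
hs=[c for c in cnt if 60<cv2.contourArea(c)<900]
for c in hs:
    e=cv2.fitEllipse(c);print(' hole',e,plane(i,*e[0],.045,True))
k=(abs(X-.516)<.08)&(abs(Y+.377)<.07)&(Z>.052)&(Z<.068);print('rack',st(k))
r,A,ct=ell(k);P=np.array([plane(i,*p,.06,True) for p in cv2.boxPoints(r)]);print(' corners',np.round(P[:,:2],4).tolist())
g=(abs(X-.5)<.12)&(abs(Y+.4)<.1)&(Z>.085)&(Z<.19)
for lo,hi in((.085,.12),(.12,.14),(.14,.155),(.155,.165),(.165,.19)):
    m=g&(Z>lo)&(Z<=hi)
    if m.any():print(' pl',lo,st(m)[:2],W[m].min(0).round(4),W[m].max(0).round(4))
rg=(abs(X-.586)<.045)&(abs(Y-.125)<.045)&(hsv[...,2]<95);print('ring',st(rg))
r,A,ct=ell(rg);print(r,A,[np.round(plane(i,*p,.005,True)[:2],4).tolist() for p in cv2.boxPoints(r)])
E
python3 scan.py w1
```

```text
bench (9423, array([ 0.4924, -0.0914,  0.3224]), array([ 0.4823, -0.089 ,  0.2512]))
axle end (713, array([ 0.5018, -0.1537,  0.086 ]), array([ 0.5018, -0.1535,  0.0857]))
 circle (278.75, 171.75) (28.991374969482422, 29.698484420776367) [ 0.50202184 -0.15342812  0.087     ]
bearing (1318, array([ 0.5081, -0.1536,  0.0561]), array([ 0.5047, -0.1535,  0.0561]))
block (5047, array([ 5.161e-01, -5.000e-04,  4.430e-02]), array([0.5152, 0.0011, 0.0441]))
 corners [[0.4703, 0.0602], [0.5656, 0.043], [0.5544, -0.0486], [0.4646, -0.0378]] [0.51374071 0.00420751 0.045     ]
 bore dark ((139.81515502929688, 156.6147003173828), (26.89996337890625, 18.782779693603516), 70.70995330810547) [0.51402963 0.00629713 0.045     ]
 hole ((143.52537536621094, 155.48191833496094), (22.88538932800293, 27.174577713012695), 166.13150024414062) [0.51512492 0.00138592 0.045     ]
rack (3345, array([ 0.5201, -0.3638,  0.0592]), array([ 0.5189, -0.3668,  0.059 ]))
 corners [[0.4686, -0.3376], [0.5575, -0.3293], [0.5636, -0.4031], [0.4683, -0.4163]]
 pl 0.085 (350, array([ 0.4944, -0.3842,  0.1052])) [ 0.4849 -0.3934  0.0851] [ 0.5022 -0.3478  0.1199]
 pl 0.12 (263, array([ 0.4958, -0.3911,  0.1301])) [ 0.4839 -0.4001  0.12  ] [ 0.5038 -0.3423  0.1399]
 pl 0.14 (212, array([ 0.493 , -0.3714,  0.1476])) [ 0.4819 -0.4018  0.1401] [ 0.5048 -0.3409  0.155 ]
 pl 0.155 (169, array([ 0.4917, -0.3462,  0.1601])) [ 0.482  -0.4025  0.1551] [ 0.5044 -0.342   0.1649]
 pl 0.165 (322, array([ 0.4918, -0.3511,  0.1737])) [ 0.4822 -0.3997  0.165 ] [ 0.5042 -0.3427  0.1792]
ring (77, array([0.5888, 0.1223, 0.0039]), array([0.5909, 0.1254, 0.0036]))
((65.4411849975586, 106.26472473144531), (20.615528106689453, 2.1828205585479736), 75.96376037597656) 11.0 [[0.5999, 0.144], [0.6001, 0.14], [0.5712, 0.133], [0.5709, 0.1369]]
```

```bash
python3 -m handwheel '[[4,-50,0,0,0,0],[8,-100,0,0,0,0],[12,-140,0,0,0,0],[12,-156,0,0,0,0],[12,-156,0,0,0,0],[12,-156,0,0,0,0],[12,-156,0,0,0,0]]'
python3 snap.py w2; python3 scan.py w2
```

```text
time_s: 2.45
eef_pos: [0.4972, 0.0013, 0.2513]
tool_rot: [3.141, 0.0, -0.003]
ft_force: [-0.1, 0.2, -0.3]
width: 0.0854
grasp_force: 0.0
[0.49717698 0.00162281 0.25128399] [ 3.14118420e+00  3.35278857e-05 -2.51039652e-03] 2.5 0.006858328998433892 [0.57876594 0.00132618 0.39320856]
bench (2895, array([ 4.677e-01, -7.350e-02, -4.000e-04]), array([ 0.4612, -0.0759,  0.0758]))
axle end (576, array([ 0.5023, -0.1513,  0.0858]), array([ 0.5023, -0.1516,  0.0852]))
 circle (426.0, 185.5) (27.0, 26.0) [ 0.5026395  -0.15073035  0.087     ]
bearing (991, array([ 0.5089, -0.1425,  0.0561]), array([ 0.5046, -0.1456,  0.0561]))
block (5979, array([0.5171, 0.0042, 0.0443]), array([0.5161, 0.0041, 0.0442]))
 corners [[0.4758, 0.0562], [0.5654, 0.0435], [0.5553, -0.0455], [0.4647, -0.0379]] [0.5153105  0.00407348 0.045     ]
 bore dark ((272.0, 377.5), (244.0, 83.0), 0.0) [0.19136712 0.01378304 0.045     ]
 hole ((276.813232421875, 163.23252868652344), (28.767963409423828, 29.787513732910156), 84.0132827758789) [0.51552993 0.00455942 0.045     ]
rack (1615, array([ 0.5159, -0.3564,  0.0591]), array([ 0.5154, -0.3581,  0.0587]))
 corners [[0.4691, -0.3335], [0.5584, -0.3207], [0.5622, -0.385], [0.4664, -0.4026]]
 pl 0.085 (40, array([ 0.4909, -0.3584,  0.0912])) [ 0.4852 -0.3632  0.0851] [ 0.4946 -0.3563  0.097 ]
ring (405, array([0.5843, 0.1239, 0.0042]), array([0.5862, 0.1258, 0.004 ]))
((176.3219451904297, 100.85015106201172), (41.12746810913086, 29.143306732177734), 60.642250061035156) 315.0 [[0.604, 0.1561], [0.6189, 0.1224], [0.5732, 0.098], [0.5574, 0.1312]]
```

View pics/w2.png

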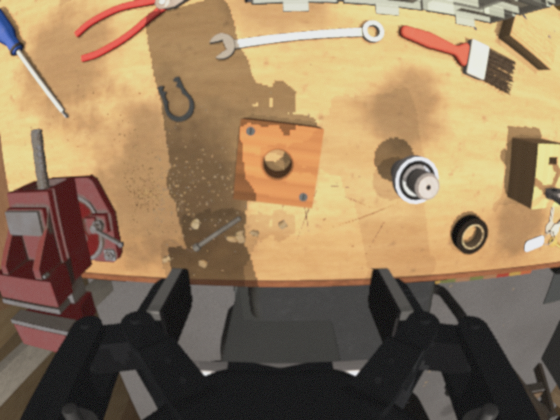

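The bore centre is at (277,163), which gives (0.5155, 0.0045). The block corners agree. Both views put the axle end near z 0.086, close to the expected 0.087, so I go to grasp the axle.

```bash
python3 -c "
from h import *
i1=np.load('w1.npz',allow_pickle=True)['i'].item();i2=np.load('w2.npz',allow_pickle=True)['i'].item()
print(cross(ray(i1,278.75,171.75,True),ray(i2,426.5,185.5,True)), cross(ray(i1,143.5,155.5,True),ray(i2,276.8,163.2,True)))"
python3 -m handwheel '[[2,50,0,0,0,0],[4,100,0,0,0,0],[5,140,0,0,0,0],[5,155,30,0,0,0],[5,155,80,0,0,0],[5,155,120,0,0,0],[5,155,150,0,0,0],[5,155,175,0,0,0],[5,155,190,0,0,0],[5,155,190,0,0,0],[5,155,190,0,0,0]]' 1
python3 -m handwheel '[[0,0,0,0,0,0],[0,0,0,0,0,0],[0,0,0,0,0,0],[0,0,0,0,0,0],[0,0,0,0,0,0],[0,0,0,0,0,0]]' 0
```

```text
(array([ 0.50137176, -0.15343146,  0.08278942]), np.float64(0.0004536061628752239)) (array([0.51414719, 0.0046494 , 0.03775338]), np.float64(0.00020427910047707853))
time_s: 3.88
eef_pos: [0.5027, -0.1523, 0.0621]
tool_rot: [3.141, -0.001, -0.001]
ft_force: [-0.4, 0.3, 0.6]
width: 0.0853
grasp_force: 0.0
time_s: 4.62
eef_pos: [0.5025, -0.1522, 0.0618]
tool_rot: [3.141, -0.001, -0.0]
ft_force: [-0.9, -1.0, 5.3]
width: 0.0281
grasp_force: 58.9
```

```bash
python3 -m handwheel '[[0,0,-20,0,0,0],[0,0,-45,0,0,0],[0,0,-60,0,0,0],[4,-40,-60,0,0,0],[8,-85,-60,0,0,0],[11,-125,-60,0,0,0],[13.5,-150,-60,0,0,0],[13.5,-157,-60,0,0,0],[13.5,-157,-60,0,0,0],[13.5,-157,-60,0,0,0],[13.5,-157,-60,0,0,0]]'
python3 snap.py w3
```

```text
time_s: 6.0
eef_pos: [0.5156, 0.0038, 0.1212]
tool_rot: [3.141, 0.0, -0.002]
ft_force: [1.3, 0.2, -3.7]
width: 0.0282
grasp_force: 60.1
[0.51563087 0.00401626 0.12126527] [ 3.14125659e+00  1.05877872e-04 -1.78623289e-03] 6.05 0.006355830000483082 [0.59721409 0.0038361  0.26319741]
```

View pics/w3.png

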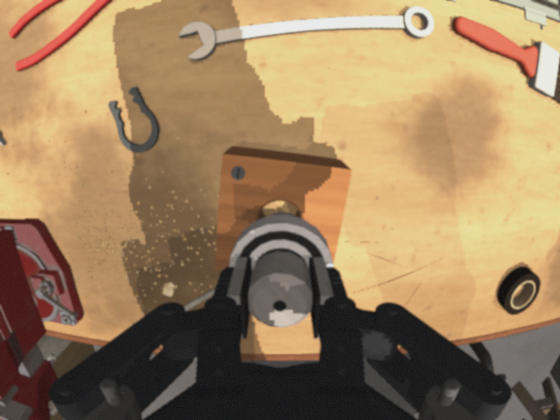

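The axle hangs upright in the grip, with its centre dot at (280,305) and the bore's far rim visible near (281,201).

```bash
python3 - <<'E'
from h import *
a,d,i,W=cloud('w3')
print('dot',plane(i,280,304.5,.1465,True))
for z in(.045,):print('rim far',plane(i,281,200,z,True))
X,Y,Z=W[...,0],W[...,1],W[...,2]
m=(Z>.137)&(Z<.155)&(np.hypot(X-.515,Y-.004)<.014);print(m.sum(),np.nanmean(W[m],0))
g=cv2.cvtColor(a,cv2.COLOR_BGR2GRAY)
print(g[285:325,280]); print(g[305,240:325])
print(np.round(Z[185:215,281],3))
b=(abs(X-.51)<.09)&(abs(Y-.004)<.09)&(Z>.036)&(Z<.055)
E
```

```text
dot [0.51493382 0.00379247 0.1465    ]
rim far [0.53144067 0.00300207 0.045     ]
2908 [0.5174195 0.00404   0.1449469]
[120 113 106  99 100 102 101 102 104 102 103 104 102 100  93  74  48  27
  25  26  30  28  27  31  39  76 134 181 197 198 198 196 198 197 199 196
 197 196 194 194]
[ 35  33  31  28  20  23  26  32  58  76  88  93  96 101 101 103 101 101
 102 102 101 101 103 104 104 105 104 104 104 104 104 102  86  64  36  30
  24  27  27  24  30  28  26  29  29  47  73  95 104 103 101 102 100 100
 100 101 100 102 103 102 104 102 103 103 103 100  98  94  90  91  85  69
  46  24  19  25  30  32  30  33  39  44  46  40  34]
[ 0.044  0.045  0.044  0.044  0.043  0.045  0.045  0.045    nan  0.045
  0.044  0.044  0.044  0.045  0.045  0.043 -0.002 -0.001 -0.001 -0.001
 -0.001  0.    -0.002 -0.002 -0.001    nan -0.002  0.064  0.066  0.069]
```

```bash
python3 -m handwheel '[[0.3,-0.7,8,0,0,0],[0.3,-0.7,14,0,0,0],[0.3,-0.7,18,0,0,0],[0.3,-0.7,22,0,0,0],[0.3,-0.7,26,0,0,0],[0.3,-0.7,30,0,0,0]]'

```

```text
time_s: 6.8
eef_pos: [0.516, 0.0057, 0.0911]
tool_rot: [3.142, -0.0, -0.0]
ft_force: [0.2, -0.3, -3.7]
width: 0.0284
grasp_force: 60.1
```

Entered without contact force. Continuing down.

```bash
python3 -m handwheel '[[0,0,6,0,0,0],[0,0,12,0,0,0],[0,0,16,0,0,0],[0,0,19,0,0,0],[0,0,21,0,0,0],[0,0,22,0,0,0],[0,0,22.5,0,0,0],[0,0,22.5,0,0,0]]'

```

```text
time_s: 7.8
eef_pos: [0.5161, 0.0057, 0.0691]
tool_rot: [3.142, -0.0, -0.0]
ft_force: [-1.0, -0.1, -0.0]
width: 0.0281
grasp_force: 60.5
```

```bash
python3 -m handwheel '[[0,0,0.5,0,0,0],[0,0,0.5,0,0,0]]' 
python3 -m handwheel '[[0,0,0.5,0,0,0],[0,0,0.5,0,0,0],[0,0,0.5,0,0,0],[0,0,0.5,0,0,0],[0,0,-20,0,0,0],[0,0,-60,0,0,0],[0,0,-110,0,0,0],[0,20,-150,0,0,0],[20,-50,-170,0,0,0],[20,-90,-170,0,0,0],[20,-90,-170,0,0,0],[20,-90,-170,0,0,0]]' 1
python3 snap.py w4
```

```text
time_s: 8.05
eef_pos: [0.5162, 0.0057, 0.069]
tool_rot: [3.141, -0.001, -0.0]
ft_force: [-3.3, -0.7, 7.5]
width: 0.0285
grasp_force: 61.2
time_s: 9.55
eef_pos: [0.5358, 0.0952, 0.238]
tool_rot: [3.141, 0.001, 0.0]
ft_force: [-0.2, -0.6, 0.1]
width: 0.0852
grasp_force: 0.0
[0.53582409 0.09441392 0.2379537 ] [ 3.14062063e+00  6.49357132e-04 -1.46431445e-03] 9.6 0.012634948039893412 [0.61746087 0.09544963 0.37989529]
```

View pics/w4.png

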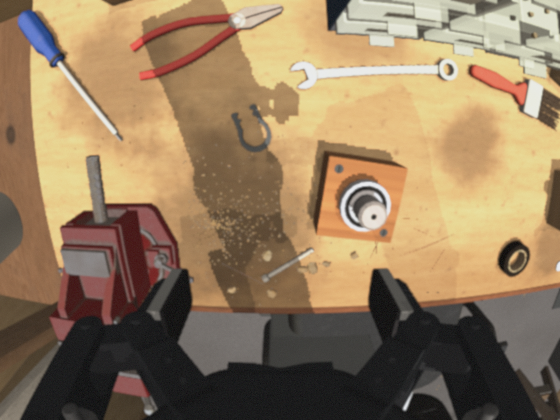

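The axle is seated, with its dot at (374,214). The ring lies at (253,130) with its gap up. I take a closer look at the ring from two places.

```bash
python3 -m handwheel '[[20,-10,30,0,0,0],[30,-20,70,0,0,0],[40,-28,100,0,0,0],[40,-28,108,0,0,0],[40,-28,108,0,0,0],[40,-28,108,0,0,0]]'
python3 snap.py w5
python3 -m handwheel '[[-20,0,-10,0,0,0],[-40,0,-20,0,0,0],[-40,0,-20,0,0,0],[-40,0,-20,0,0,0]]'
python3 snap.py w6
python3 - <<'E'
from h import *
out=[]
for n in('w5','w6'):
    a,d,i,W=cloud(n)
    u,v=pix(i,[.588,.124,.003],True);u,v=int(u),int(v);print(u,v)
    out.append(cv2.resize(a[max(v-50,0):v+50,u-50:u+50],(400,400),interpolation=cv2.INTER_CUBIC))
cv2.imwrite('pics/rc.png',np.hstack(out))
E
```

```text
time_s: 10.35
eef_pos: [0.5766, 0.123, 0.1317]
tool_rot: [-3.141, -0.002, -0.001]
ft_force: [-0.8, 0.6, 0.3]
width: 0.0849
grasp_force: 0.0
[0.57662139 0.12325304 0.13177392] [-3.14136855e+00 -2.14387781e-03 -1.03591495e-03] 10.4 0.003411839884386137 [0.65788441 0.1231122  0.27384358]
time_s: 10.9
eef_pos: [0.5369, 0.1236, 0.1509]
tool_rot: [-3.141, -0.002, -0.001]
ft_force: [0.8, 0.0, 0.9]
width: 0.085
grasp_force: 0.0
[0.53681316 0.12351984 0.15054213] [-3.14154438e+00 -1.03632957e-03 -6.77409626e-04] 10.95 0.011446673994876972 [0.61822513 0.1236443  0.29300567]
278 187
279 139
```

View pics/rc.png

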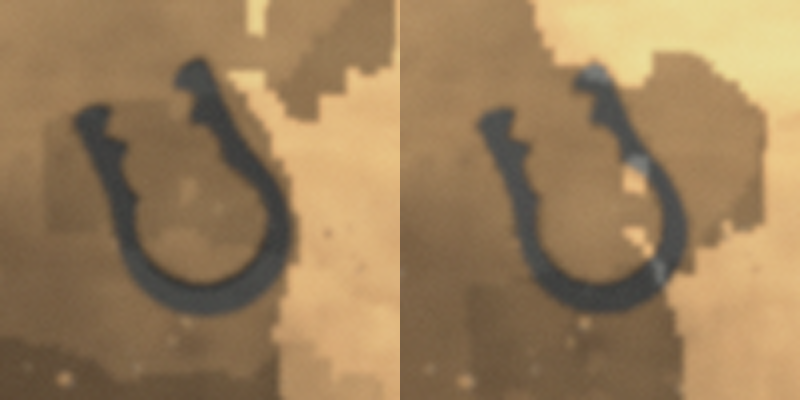

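```bash
cat > ring.py <<'E'
from h import *
import sys
outs=[]
for n in sys.argv[2:]:
    a,d,i,W=cloud(n);zt=float(sys.argv[1]);s=.00025;N=300
    xs=.588+(.0375-np.arange(N)*s); ys=.126+(.0375-np.arange(N)*s)
    U=np.array([[pix(i,[x,y,zt],True) for y in ys] for x in xs],np.float32)
    w=cv2.remap(a,U[...,0],U[...,1],cv2.INTER_CUBIC)
    df=w[...,2].astype(int)-w[...,0]
    m=((df<45)&(w.max(-1)<165)).astype(np.uint8)
    m=cv2.morphologyEx(m,cv2.MORPH_CLOSE,np.ones((5,5)))
    nl,lab,stt,cen=cv2.connectedComponentsWithStats(m);k=1+np.argmax(stt[1:,4]);m=(lab==k).astype(np.uint8)
    cs,_=cv2.findContours(m,cv2.RETR_EXTERNAL,cv2.CHAIN_APPROX_NONE);c=max(cs,key=cv2.contourArea)[:,0,:]
    P=np.stack([xs[c[:,1]],ys[c[:,0]]],1)
    # axis: outer circle/inner circle by iterative selection
    ctr=np.array([.584,.124])
    for it in range(30):
        r=np.hypot(*(P-ctr).T); 
        ax=np.array([np.cos(A),np.sin(A)]) if it else np.array([.96,.28])
        q=(P-ctr)@ax
        sel=(abs(r-14.3e-3)<2e-3)&(q<.004)
        B=np.c_[2*P[sel],np.ones(sel.sum())];x=np.linalg.lstsq(B,(P[sel]**2).sum(1),rcond=None)[0];ctr=x[:2];rad=np.sqrt(x[2]+ctr@ctr)
        q=(P-ctr)@ax; L=P[q>.024]; side=(L-ctr)@np.array([-ax[1],ax[0]])
        ta=L[side>0].mean(0);tb=L[side<0].mean(0);v=(ta+tb)/2-ctr;A=np.arctan2(v[1],v[0])
    ax=np.array([np.cos(A),np.sin(A)]);nn=np.array([-ax[1],ax[0]]);lo=np.c_[(P-ctr)@ax,(P-ctr)@nn]*1000
    print(n,'ctr',ctr.round(4),'rad',rad,sel.sum(),'yaw',A,'ext x',lo[:,0].min(),lo[:,0].max(),'y',lo[:,1].min(),lo[:,1].max())
    for sg in(1,-1):
        l=lo[(lo[:,0]>19)&(lo[:,1]*sg>0)];e=[l[(abs(l[:,0]-t)<.4)] for t in(20,21,22,23,24,25,26,27,28,29,30,31,32,33)]
        print(sg,[ (round((x[:,1]*sg).min(),1),round((x[:,1]*sg).max(),1)) if len(x) else None for x in e])
    w[m>0]=(w[m>0]*.6+np.array([100,0,0])).astype(np.uint8); outs.append(w)
cv2.imwrite('pics/ro.png',np.hstack(outs))
E
python3 ring.py .005 w5 w6
```

```text
w5 ctr [0.5845 0.1249] rad 0.013380625564422351 184 yaw 0.4259188472631122 ext x -22.11329308720006 32.9770041892107 y -18.752496194571933 19.73110931464881
1 [(np.float64(7.4), np.float64(16.2)), (np.float64(7.0), np.float64(16.3)), (np.float64(6.8), np.float64(16.1)), (np.float64(6.9), np.float64(16.1)), (np.float64(7.8), np.float64(16.0)), (np.float64(8.9), np.float64(16.2)), (np.float64(9.4), np.float64(16.1)), (np.float64(8.9), np.float64(16.0)), (np.float64(8.2), np.float64(15.9)), (np.float64(7.2), np.float64(16.2)), (np.float64(6.7), np.float64(16.0)), (np.float64(7.0), np.float64(15.8)), (np.float64(7.7), np.float64(15.4)), (np.float64(9.5), np.float64(13.3))]
-1 [(np.float64(7.1), np.float64(15.6)), (np.float64(6.8), np.float64(15.6)), (np.float64(7.2), np.float64(15.5)), (np.float64(7.6), np.float64(15.7)), (np.float64(8.4), np.float64(15.7)), (np.float64(9.1), np.float64(15.7)), (np.float64(9.3), np.float64(15.7)), (np.float64(8.7), np.float64(15.5)), (np.float64(7.4), np.float64(15.5)), (np.float64(7.1), np.float64(15.6)), (np.float64(7.0), np.float64(15.5)), (np.float64
[... 574 characters left out ...]
.9), np.float64(15.5)), (np.float64(7.3), np.float64(15.6)), (np.float64(6.9), np.float64(15.6)), (np.float64(7.1), np.float64(15.4)), (np.float64(7.8), np.float64(14.6)), (np.float64(11.2), np.float64(12.9))]
-1 [(np.float64(7.6), np.float64(15.6)), (np.float64(7.4), np.float64(15.7)), (np.float64(7.5), np.float64(15.5)), (np.float64(8.2), np.float64(15.5)), (np.float64(8.9), np.float64(15.6)), (np.float64(9.6), np.float64(15.4)), (np.float64(9.8), np.float64(15.4)), (np.float64(8.7), np.float64(15.5)), (np.float64(7.5), np.float64(15.2)), (np.float64(7.2), np.float64(15.1)), (np.float64(7.3), np.float64(15.1)), (np.float64(7.8), np.float64(14.7)), (np.float64(9.3), np.float64(14.0)), None]
```

View pics/ro.png

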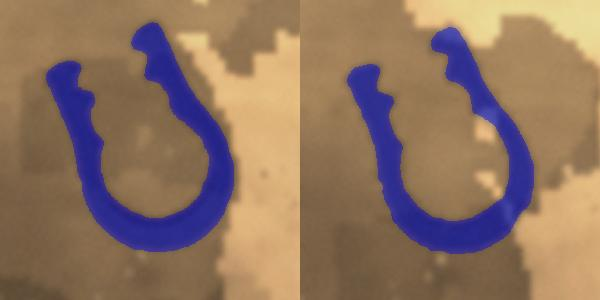

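The rectified mask matches the stated ring: notches at 26 mm, the lug ends at 33 mm, and both views within 0.4 mm. The ring origin is (0.5843, 0.1249) and its yaw is 0.43. Next I look at the pliers.

```bash
python3 -m handwheel '[[-30,20,-50,0,0,0],[-50,50,-90,0,0,0],[-52,100,-120,0,0,0],[-52,155,-140,0,0,0],[-52,210,-150,0,0,0],[-52,265,-150,0,0,0],[-52,320,-150,0,0,0],[-52,375,-150,0,0,0],[-52,430,-150,0,0,0],[-52,475,-150,0,0,0],[-52,494,-150,0,0,0],[-52,494,-150,0,0,0]]'
python3 -m handwheel '[[0,0,0,0,0,0],[0,0,0,0,0,0]]'
python3 snap.py w7; python3 scan.py w7 | grep -A20 rack
```

```text
time_s: 12.45
eef_pos: [0.4837, -0.3713, 0.2997]
tool_rot: [-3.141, 0.001, -0.002]
ft_force: [0.3, 0.9, 0.3]
width: 0.0856
grasp_force: 0.0
time_s: 12.7
eef_pos: [0.4846, -0.3685, 0.3005]
tool_rot: [-3.141, -0.001, 0.002]
ft_force: [0.2, 0.3, 0.1]
width: 0.085
grasp_force: 0.0
[ 0.48442683 -0.36880104  0.30058691] [-3.14129707e+00 -4.53405827e-04  1.86117877e-03] 12.75 0.006133378783253104 [ 0.56607917 -0.36825285  0.44256036]
  return np.nanmean(a, axis, out=out, keepdims=keepdims)
scan.py:6: RuntimeWarning: Mean of empty slice
  st=lambda m:(int(m.sum()),np.round(np.nanmedian(W[m],0),4),np.round(np.nanmean(W[m],0),4))
Traceback (most recent call last):
  File "scan.py", line 10, in <module>
    (c,s,_),A,ct=ell(m);print(' circle',c,s,plane(i,*c,.087,True))
                 ~~~^^^
  File "h.py", line 39, in ell
    c=max(cs,key=cv2.contourArea);return cv2.minAreaRect(c),cv2.contourArea(c),c
ValueError: max() iterable argument is empty
```

View pics/w7.png

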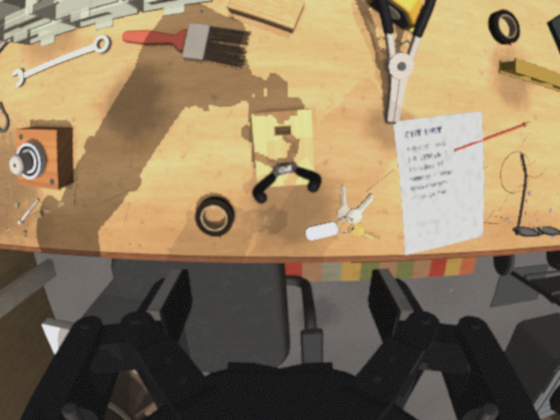

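The small pliers stand in the rack's near slot, handles ending at (259,193) and (314,183), pivot near (285,170). That was the tenth picture, so from here I measure with numbers only.

```bash
cat > pl.py <<'E'
from h import *
import sys
a,d,i,W=cloud(sys.argv[1]);X,Y,Z=W[...,0],W[...,1],W[...,2]
dark=a.max(-1)<90
g=(abs(X-.49)<.06)&(abs(Y+.37)<.07)
for lo,hi in((.08,.1),(.1,.12),(.12,.13),(.13,.14),(.14,.15),(.15,.16),(.16,.17),(.17,.175),(.172,.185)):
    m=g&(Z>lo)&(Z<=hi); q=W[m]
    if len(q)<6: continue
    c=(q[:,1].min()+q[:,1].max())/2
    A,B=q[q[:,1]>c],q[q[:,1]<=c]
    print(lo,hi,len(q),'A',A.mean(0).round(4),'B',B.mean(0).round(4),'y',q[:,1].min().round(4),q[:,1].max().round(4),'yaw',np.arctan2(-(A-0).mean(0)[0]+B.mean(0)[0],A.mean(0)[1]-B.mean(0)[1]).round(3))
for zz,lo,hi in((.06,.054,.066),):
    m=(abs(X-.515)<.07)&(abs(Y+.375)<.06)&(Z>lo)&(Z<hi)
    r,A,c=ell(m);P=np.array([plane(i,*p[0],zz,True)[:2] for p in c],np.float32)*1000
    rr=cv2.minAreaRect(P);print('rack',rr)
E
python3 pl.py w7
```

```text
0.08 0.1 202 A [ 0.492  -0.3671  0.0874] B [ 0.4949 -0.3797  0.0869] y -0.3882 -0.3586 yaw 0.228
0.1 0.12 121 A [ 0.4916 -0.3592  0.112 ] B [ 0.4978 -0.3878  0.1121] y -0.3931 -0.3532 yaw 0.214
0.12 0.13 92 A [ 0.4905 -0.3552  0.1251] B [ 0.4987 -0.392   0.1252] y -0.3979 -0.3477 yaw 0.218
0.13 0.14 81 A [ 0.4899 -0.3524  0.1348] B [ 0.4998 -0.395   0.1348] y -0.4001 -0.3462 yaw 0.228
0.14 0.15 69 A [ 0.4906 -0.3497  0.1449] B [ 0.5014 -0.3977  0.1449] y -0.4035 -0.343 yaw 0.222
0.15 0.16 57 A [ 0.4911 -0.3462  0.1548] B [ 0.5025 -0.4014  0.1554] y -0.4063 -0.3415 yaw 0.204
0.16 0.17 78 A [ 0.4909 -0.3469  0.1655] B [ 0.5016 -0.4007  0.1647] y -0.4052 -0.3433 yaw 0.197
0.17 0.175 69 A [ 0.4903 -0.3507  0.1734] B [ 0.5007 -0.3973  0.1729] y -0.4021 -0.3459 yaw 0.22
0.172 0.185 249 A [ 0.4889 -0.3518  0.1765] B [ 0.4987 -0.3964  0.1766] y -0.4021 -0.346 yaw 0.215
rack ((517.8663940429688, -372.2978210449219), (83.8917007446289, 70.57384490966797), 3.7992610931396484)
```

```bash
python3 -m handwheel '[[4,3,20,0,0,-0.1],[9.5,5.3,50,0,0,-0.213],[9.5,5.3,70,0,0,-0.213],[9.5,5.3,90,0,0,-0.213],[9.5,5.3,90,0,0,-0.213],[9.5,5.3,90,0,0,-0.213]]'; python3 snap.py w8; python3 pl.py w8
```

```text
time_s: 13.5
eef_pos: [0.4939, -0.3754, 0.2113]
tool_rot: [3.141, -0.001, 0.213]
ft_force: [0.3, -0.6, -0.2]
width: 0.0854
grasp_force: 0.0
[ 0.49401557 -0.3756014   0.21154   ] [ 3.14039990e+00 -1.28951761e-03  2.13141322e-01] 13.55 0.0036722463079255085 [ 0.57352142 -0.35803977  0.35337833]
0.08 0.1 381 A [ 0.493  -0.3663  0.0873] B [ 0.4958 -0.3801  0.0869] y -0.3896 -0.3566 yaw 0.201
0.1 0.12 271 A [ 0.4923 -0.3587  0.1118] B [ 0.4993 -0.3882  0.1117] y -0.3955 -0.3516 yaw 0.23
0.12 0.13 200 A [ 0.4912 -0.3546  0.1251] B [ 0.4998 -0.3919  0.1248] y -0.3977 -0.3475 yaw 0.227
0.13 0.14 201 A [ 0.4908 -0.3513  0.1351] B [ 0.5009 -0.3953  0.1348] y -0.4009 -0.3447 yaw 0.227
0.14 0.15 179 A [ 0.4907 -0.3487  0.145 ] B [ 0.5019 -0.3978  0.1447] y -0.4039 -0.3425 yaw 0.224
0.15 0.16 174 A [ 0.4907 -0.3468  0.1551] B [ 0.5031 -0.3998  0.1551] y -0.4057 -0.3421 yaw 0.23
0.16 0.17 209 A [ 0.491  -0.3479  0.1653] B [ 0.5025 -0.399   0.1653] y -0.4045 -0.3433 yaw 0.223
0.17 0.175 145 A [ 0.4908 -0.3507  0.173 ] B [ 0.5014 -0.3961  0.1729] y -0.4022 -0.3459 yaw 0.23
0.172 0.185 511 A [ 0.4891 -0.352   0.1766] B [ 0.4991 -0.396   0.1764] y -0.4022 -0.3464 yaw 0.225
rack ((515.0843505859375, -372.4717712402344), (90.16532135009766, 70.23101806640625), 3.850217819213867)
```

```bash
python3 -m handwheel '[[0,-1.6,25,0,0,-0.013],[0,-1.6,50,0,0,-0.013],[0,-1.6,70,0,0,-0.013],[0,-1.6,83,0,0,-0.013],[0,-1.6,83,0,0,-0.013],[0,-1.6,83,0,0,-0.013]]'; python3 -m handwheel '[[0,0,0,0,0,0],[0,0,0,0,0,0],[0,0,0,0,0,0]]' 0.78
```

```text
time_s: 14.3
eef_pos: [0.4936, -0.3744, 0.1283]
tool_rot: [3.14, -0.001, 0.226]
ft_force: [-0.8, 0.2, 0.1]
width: 0.0854
grasp_force: 0.0
time_s: 14.68
eef_pos: [0.4936, -0.3743, 0.1281]
tool_rot: [3.14, -0.001, 0.226]
ft_force: [-0.0, 0.8, 5.4]
width: 0.0666
grasp_force: 3.9
```

```bash
python3 -m handwheel '[[0,0,0,0,0,0],[0,0,0,0,0,0]]' 0.77; python3 -m handwheel '[[0,0,-2,0,0,0],[0,0,-5,0,0,0],[0,0,-10,0,0,0],[0,0,-10,0,0,0]]'
```

```text
time_s: 14.92
eef_pos: [0.4938, -0.3743, 0.1284]
tool_rot: [3.14, -0.002, 0.226]
ft_force: [-0.6, 0.4, 7.2]
width: 0.0659
grasp_force: 10.5
time_s: 15.42
eef_pos: [0.4932, -0.3742, 0.1377]
tool_rot: [3.141, -0.0, 0.226]
ft_force: [0.3, 0.2, -1.5]
width: 0.0658
grasp_force: 9.2
```

```bash
python3 -m handwheel '[[0,0,0,0,0,0],[0,0,-10,0,0,0],[0,0,-25,0,0,0],[0,0,-45,0,0,0],[0,0,-70,0,0,0],[0,0,-95,0,0,0],[0,0,-113,0,0,0],[0,0,-120,0,0,0],[0,0,-120,0,0,0]]' 0.774; python3 snap.py w9; python3 - <<'E'
from h import *
o=manip.get_obs();x,y,z=o['eef_pos'];yw=o['tool_rot'][2];c,s=np.cos(yw),np.sin(yw)
# world shift to (.50,.0) then ring notch area
for T in((.50,-.10),(.6079,.1357)):
    dx,dy=T[0]-x,T[1]-y;print(T,'tool',dx*c+dy*s,dx*s-dy*c)
a,d,i,W=cloud('w9');X,Y,Z=W[...,0],W[...,1],W[...,2]
g=(np.hypot(X-x,Y-y)<.06)&(Z>z-.14)&(Z<z+.1)
ex=np.array([c,s]);ey=np.array([s,-c])
Q=np.stack([(X-x)*c+(Y-y)*s,(X-x)*s-(Y-y)*c,Z-z],-1)*1000
for lo in range(-135,60,10):
    m=g&(Q[...,2]>lo)&(Q[...,2]<=lo+10)&(abs(Q[...,1])<36)
    if m.sum()>4:
        q=Q[m];print(lo,m.sum(),q.min(0).round(1),q.max(0).round(1),np.median(q,0).round(1))
E
```

```text
time_s: 16.55
eef_pos: [0.4931, -0.3741, 0.2579]
tool_rot: [3.141, -0.001, 0.226]
ft_force: [-0.1, -0.0, -1.5]
width: 0.0663
grasp_force: 9.2
[ 0.49286493 -0.37391441  0.25715418] [-3.14147747e+00  1.63794416e-04  2.25714553e-01] 16.6 0.012417129623567474 [ 0.57257246 -0.35574303  0.39994617]
(0.5, -0.1) tool 0.06825691095925278 -0.2653695687898681
(0.6079, 0.1357) tool 0.226170297753004 -0.4709425783784985
-125 16 [   3.7   -6.9 -116.9] [   4.1    6.4 -115.6] [   3.9   -0.3 -116.3]
-115 56 [   3.5   -6.9 -113.9] [   4.3    6.3 -105.1] [   3.9    0.5 -110.3]
-105 70 [   3.4   -7.4 -104.9] [  4.5   6.9 -95.1] [  3.9   0.5 -99.9]
-95 83 [  3.2  -7.7 -95. ] [  4.5   7.2 -85. ] [  3.8   0.5 -90.2]
-85 93 [  3.2  -8.2 -84.9] [  4.5   8.3 -75. ] [  3.9  -0.9 -79.6]
-75 98 [  3.7 -11.2 -74.8] [  5.5  10.8 -65.2] [  4.7  -0.2 -68.4]
-65 202 [  4.2 -13.6 -64.9] [  6.5  13.2 -55.1] [  4.8  -0.2 -58.6]
-55 501 [ -5. -14. -55.] [  6.2  14.3 -45. ] [  3.7  -0.2 -47. ]
-45 335 [ -4.4 -16.3 -45. ] [  5.   16.7 -35. ] [  2.9  -0.2 -41.5]
-35 271 [ -3.8 -18.4 -35. ] [  4.7  18.7 -25. ] [  2.5  -0.1 -32.3]
-25 363 [ -4.5 -21.3 -24.8] [  5.4  22.3 -15. ] [  3.7 -10.4 -19.5]
-15 449 [ -3.4 -24.  -15. ] [ 5.4 24.2 -5. ] [ 3.6 13.4 -9.8]
-5 519 [ -3.9 -28.   -5. ] [ 5.4 28.1  5. ] [  3.6 -16.5   0.3]
5 803 [ -3.1 -35.7   5. ] [12.5 36.  15. ] [ 4.1 19.9 10.5]
15 989 [ -2.6 -36.   15. ] [12.9 36.  25. ] [  4.4 -21.7  19.9]
25 1297 [-10.1 -36.   25. ] [12.7 36.  35. ] [  4.2 -20.3  30.4]
35 1815 [-11.1 -36.   35. ] [12.8 36.  45. ] [  4.2 -18.3  40.7]
45 1332 [ -5.2 -36.   45. ] [13.5 36.  55. ] [  2.4 -17.5  48.9]
55 529 [ 11.6 -35.9  55.1] [14.1 36.  64.9] [ 12.9 -29.6  60.2]
```

Held pliers are centred and upright in the tool frame: jaw front +3.9 mm for 8 mm thickness, y about 0. The tips are about 122.4 mm below the TCP. I carry them gently towards the ring.

```bash
python3 -m handwheel '[[2,-6,0,0,0,0],[5,-20,0,0,0,0],[11,-44,0,0,0,0],[19,-74,0,0,0,0],[28,-108,0,0,0,0],[36,-142,0,0,0,0],[45,-176,0,0,0,0],[54,-210,0,0,0,0],[62,-238,0,0,0,0],[66,-256,0,0,0,0],[68,-265,0,0,0,0],[68,-265,0,0,0,0]]'; python3 -m handwheel '[[2,-6,0,0,0,0],[7,-20,0,0,0,0],[16,-44,0,0,0,-0.03],[27,-74,0,0,0,-0.07],[38,-104,0,0,0,-0.11],[49,-134,0,0,0,-0.15],[60,-164,0,0,0,-0.19],[70,-190,0,0,0,-0.204],[77,-210,0,0,0,-0.204],[81,-220,0,0,0,-0.204],[82,-223,0,0,0,-0.204],[82,-223,0,0,0,-0.204]]'
python3 - <<'E'
from h import *
o=manip.get_obs();x,y,z=o['eef_pos'];yw=o['tool_rot'][2];c,s=np.cos(yw),np.sin(yw)
dx,dy=.6079-x,.1357-y;print('tool',dx*c+dy*s,dx*s-dy*c,yw-.43,z-.1224)
E
```

```text
time_s: 18.1
eef_pos: [0.4998, -0.0999, 0.2573]
tool_rot: [-3.142, 0.0, 0.227]
ft_force: [-0.3, -0.2, -1.7]
width: 0.0663
grasp_force: 9.2
time_s: 19.6
eef_pos: [0.53, 0.1348, 0.2572]
tool_rot: [3.141, 0.0, 0.429]
ft_force: [0.0, -0.1, -1.4]
width: 0.0659
grasp_force: 9.2
tool 0.07123390049873905 0.03162331207156881 -0.0005076496202250369 0.13483585497823303
```

```bash
python3 -m handwheel '[[6,3,5,0,0,0],[20,9,18,0,0,0],[38,17,38,0,0,0],[55,24,60,0,0,0],[66,29,82,0,0,0],[71,31.5,98,0,0,0],[71,31.5,107,0,0,0],[71,31.5,110,0,0,0],[71,31.5,110,0,0,0],[71,31.5,110,0,0,0]]'; python3 snap.py w10; cat > tip.py <<'E'
from h import *
import sys
n=sys.argv[1]; o=manip.get_obs();x,y,z=o['eef_pos'];yw=o['tool_rot'][2];c,s=np.cos(yw),np.sin(yw)
a,d,i,W=cloud(n);X,Y,Z=W[...,0],W[...,1],W[...,2]
Q=np.stack([(X-x)*c+(Y-y)*s,(X-x)*s-(Y-y)*c,Z-z],-1)*1000
for lo in range(-126,-60,6):
    m=(Q[...,2]>lo)&(Q[...,2]<=lo+6)&(abs(Q[...,1])<25)&(abs(Q[...,0])<14)&(Z>.008)
    if m.sum()>2:
        q=Q[m];print(lo,m.sum(),q.min(0).round(1),q.max(0).round(1),np.median(q,0).round(1))
print('tcp',x,y,z,yw)
E
python3 tip.py w10; python3 ring.py .005 w10
```

```text
time_s: 20.85
eef_pos: [0.6079, 0.1363, 0.1482]
tool_rot: [3.141, -0.001, 0.43]
ft_force: [-0.0, -0.4, -2.0]
width: 0.0663
grasp_force: 9.2
[0.60792002 0.13627007 0.14812052] [ 3.14133976e+00 -1.20255575e-03  4.29807097e-01] 20.9 0.0036116893822267107 [0.68198556 0.17015936 0.2902573 ]
-120 30 [   3.1   -7.  -119. ] [   3.9    6.2 -114. ] [   3.5   -0.4 -116.2]
-114 32 [   3.1   -7.  -113.7] [   3.8    6.1 -108.6] [   3.4   -0.4 -111. ]
-108 40 [   3.2   -6.9 -107.8] [   3.9    6.7 -102. ] [   3.4    0.4 -104.4]
-102 42 [   3.1   -7.5 -101.8] [  3.9   6.6 -96. ] [  3.5  -1.2 -98.7]
-96 46 [  3.   -7.3 -96. ] [  3.8   7.2 -90.2] [  3.5   0.4 -92.9]
-90 52 [  2.7  -7.8 -90. ] [  3.9   7.1 -84.1] [  3.5  -0.4 -87.2]
-84 56 [  2.9  -8.3 -83.9] [  4.    7.6 -78. ] [  3.4   0.4 -81.1]
-78 45 [  3.1  -8.8 -77.9] [  4.1   8.2 -72. ] [  3.5  -1.8 -75.8]
-72 72 [  3.6 -10.6 -71.9] [  4.9  11.3 -66. ] [  4.4   0.  -68.2]
-66 92 [  3.7 -13.7 -65.9] [  5.9  12.5 -60. ] [  4.4  -1.3 -62.5]
tcp 0.6079200190013851 0.13627007353390688 0.14812052329716288 0.429807097455124
w10 ctr [0. 0.] rad 0.0 0 yaw nan ext x nan nan y nan nan
1 [None, None, None, None, None, None, None, None, None, None, None, None, None, None]
-1 [None, None, None, None, None, None, None, None, None, None, None, None, None, None]ring.py:24: RuntimeWarning: Mean of empty slice.
  ta=L[side>0].mean(0);tb=L[side<0].mean(0);v=(ta+tb)/2-ctr;A=np.arctan2(v[1],v[0])
  ret = um.true_divide(
```

```bash
cat > lug.py <<'E'
from h import *
import sys
n=sys.argv[1]
a,d,i,W=cloud(n);cx,cy,yw=.5843,.1249,.43;c,s=np.cos(yw),np.sin(yw)
ts=np.arange(20,36,1.);ns=np.arange(-22,22.1,.5)
U=np.array([[pix(i,[cx+(t*c-m*s)/1e3,cy+(t*s+m*c)/1e3,.005],True) for m in ns] for t in ts],np.float32)
w=cv2.remap(a,U[...,0],U[...,1],cv2.INTER_LINEAR).astype(int)
D=cv2.remap(d,U[...,0],U[...,1],cv2.INTER_NEAREST)
k=((w[...,2]-w[...,0])<45)&(w.max(-1)<165)
for t,r in zip(ts,k):print(int(t),''.join('#' if x else '.' for x in r))
E
python3 lug.py w10
```

```text
20 ..............################################################################...........
21 ..............################################################################...........
22 ..............################################.###############################...........
23 ..............#################...................############################...........
24 ..............################..........................######################...........
25 .............###############................................#################............
26 ..............#############...................................###############............
27 ..............#############...................................###############............
28 ..............###############................................################............
29 ..............################..............................################.............
30 ..............#################............................##################............
31 ..............#################............................#################.............
32 ...............###############..............................################.............
33 ................###########...................................############...............
34 ..................................................................####...................
35 .........................................................................................
```

```bash
python3 -m handwheel '[[0.7,0.4,4,0,0,0],[0.7,0.4,9,0,0,0],[0.7,0.4,14,0,0,0],[0.7,0.4,17,0,0,0],[0.7,0.4,19,0,0,0],[0.7,0.4,20.5,0,0,0],[0.7,0.4,21.5,0,0,0],[0.7,0.4,22,0,0,0],[0.7,0.4,22,0,0,0],[0.7,0.4,22,0,0,0]]'; python3 snap.py w11; python3 tip.py w11;python3 lug.py w11
```

```text
time_s: 22.15
eef_pos: [0.6086, 0.136, 0.1254]
tool_rot: [3.142, -0.0, 0.43]
ft_force: [-0.6, 0.1, -0.7]
width: 0.0666
grasp_force: 9.2
[0.60851508 0.13605384 0.12538216] [ 3.14154990e+00 -1.17145085e-04  4.29688672e-01] 22.2 0.0017014992373289343 [0.6827478  0.16994044 0.26735398]
-120 14 [   3.    -7.1 -116.2] [   3.6    6.2 -114.3] [   3.4   -1.7 -114.8]
-114 35 [   2.9   -7.  -113.8] [   3.8    6.1 -108.4] [   3.4    0.4 -110.9]
-108 42 [   3.1   -7.5 -107.8] [   3.8    6.7 -102. ] [   3.3   -1.6 -104.4]
-102 42 [   2.9   -7.4 -101.6] [  3.6   6.7 -96. ] [  3.4   1.2 -98.8]
-96 41 [  2.9  -7.3 -95.7] [  3.7   6.5 -90. ] [  3.3   0.4 -92.8]
-90 52 [  2.9  -7.8 -89.9] [  3.7   7.1 -84.1] [  3.4  -0.4 -87. ]
-84 61 [  2.8  -8.3 -83.9] [  4.    7.6 -78. ] [  3.3  -1.8 -80.5]
-78 43 [  2.8  -8.8 -78. ] [  4.    8.2 -72.1] [  3.4   0.4 -75.9]
-72 68 [  3.7 -10.6 -72. ] [  4.8  11.3 -66.1] [  4.3  -0.3 -68.7]
-66 96 [  3.8 -13.  -66. ] [  5.8  13.1 -60. ] [  4.3   0.4 -62.6]
tcp 0.6085150763173188 0.13605383814308292 0.1253821562292264 0.42968867171874225
20 ..............##############
[... 756 characters left out ...]
####################################.............
29 ..............##############################################################.............
30 ..............##################.........#...............###################.............
31 ..............#################...........................##################.............
32 ..............#################............................#################.............
33 ................############.................................##############..............
34 .................................................................######..................
35 .........................................................................................
```

```bash
python3 -m handwheel '[[0,0,0,0,0,0],[0,0,0,0,0,0],[0,0,0,0,0,0]]' 0.70; python3 -m handwheel '[[0,0,-0.5,0,0,0],[0,0,-0.5,0,0,0],[0,0,-0.5,0,0,0]]' 0.63;python3 -m handwheel '[[0,0,-0.5,0,0,0],[0,0,-0.5,0,0,0],[0,0,-0.5,0,0,0]]' 0.58
```

```text
time_s: 22.58
eef_pos: [0.6088, 0.1361, 0.1257]
tool_rot: [3.141, -0.001, 0.43]
ft_force: [0.1, -0.3, 2.4]
width: 0.0601
grasp_force: 10.6
time_s: 22.95
eef_pos: [0.61, 0.1366, 0.1276]
tool_rot: [3.141, -0.004, 0.43]
ft_force: [-0.3, -1.2, 11.0]
width: 0.0541
grasp_force: 10.0
time_s: 23.32
eef_pos: [0.6105, 0.1369, 0.1287]
tool_rot: [3.141, -0.005, 0.43]
ft_force: [0.4, -0.6, 14.5]
width: 0.0497
grasp_force: 15.3
```

```bash
python3 snap.py w12; python3 tip.py w12;python3 lug.py w12
```

```text
[0.61043058 0.13684472 0.12865017] [ 3.14092702 -0.00492157  0.42978431] 23.375 0.0024815741448413107 [0.68400036 0.17051995 0.27102693]
-126 8 [  -4.7  -11.3 -120.6] [   1.5   11.5 -120.1] [   1.5    6.  -120.2]
-120 44 [  -6.4  -13.  -119.8] [   1.9   11.5 -114.1] [   1.3   -7.1 -116.7]
-114 33 [   1.2  -11.9 -113.7] [   1.9   10.3 -108. ] [   1.6   -6.1 -111.1]
-108 35 [   1.   -11.6 -108. ] [   1.9   10.1 -102.4] [   1.6   -5.1 -105.2]
-102 41 [  -0.3  -11.3 -101.6] [  2.3   9.9 -96.1] [  1.7  -5.  -99. ]
-96 56 [ -1.4 -11.2 -95.7] [  2.4   9.7 -90.1] [  1.7  -4.1 -93.3]
-90 48 [  1.3 -10.1 -89.6] [  2.3   9.4 -84. ] [  1.8   2.7 -86.1]
-84 46 [  1.4 -10.6 -84. ] [  3.    9.3 -78. ] [  1.9  -3.2 -81.6]
-78 65 [  2.4 -10.8 -77.7] [  3.5  10.2 -72. ] [  2.9  -0.3 -74.2]
-72 83 [ -4.2 -14.  -71.9] [  4.8  13.6 -66.1] [  3.1  -1.  -68.5]
-66 156 [ -2.4 -14.  -65.9] [  4.8  12.7 -60. ] [  3.2  -0.3 -62.7]
tcp 0.6104305774761511 0.13684472052836652 0.12865016653914887 0.42978430642727816
20 .............#############################........##############################.........
21 ...
[... 688 characters left out ...]
.................#######################.........
29 .............######################......................######################..........
30 .............#####################.........................####################..........
31 .............###################.............................##################..........
32 ..............################................................################...........
33 ...............#############.....................................############............
34 ...................###...............................................####................
35 .........................................................................................
```

```bash
python3 -m handwheel '[[0,0,-1,0,0,0],[0,0,-2,0,0,0],[0,0,-2,0,0,0],[0,0,-2,0,0,0]]'
```

```text
time_s: 23.88
eef_pos: [0.6091, 0.1362, 0.1289]
tool_rot: [3.141, -0.001, 0.43]
ft_force: [-0.2, 0.3, 6.9]
width: 0.05
grasp_force: 13.6
```

```bash
python3 -m handwheel '[[0,0,-1,0,0,0],[0,0,-1.5,0,0,0],[0,0,-1.5,0,0,0]]'; python3 -m handwheel '[[0,0,-0.7,0,0,0],[0,0,-1.3,0,0,0],[0,0,-1.5,0,0,0],[0,0,-1.5,0,0,0]]' 0.5; python3 snap.py w13; python3 tip.py w13;python3 lug.py w13
```

```text
time_s: 24.25
eef_pos: [0.6081, 0.1359, 0.1293]
tool_rot: [-3.141, 0.001, 0.43]
ft_force: [-0.4, 0.0, -0.6]
width: 0.0497
grasp_force: 12.7
time_s: 24.75
eef_pos: [0.6083, 0.1359, 0.1311]
tool_rot: [-3.142, 0.001, 0.43]
ft_force: [0.8, 0.1, -2.3]
width: 0.0427
grasp_force: 14.3
[0.60832544 0.13597165 0.13108472] [3.14158606e+00 4.48729806e-04 4.29717694e-01] 24.8 0.0018416882478014822 [0.68260093 0.16983725 0.27296852]
-126 22 [  -4.9  -15.8 -123.1] [   3.5   13.2 -120.1] [   3.3   -1.3 -120.8]
-120 46 [  -3.9  -15.7 -119.8] [   3.7   13.1 -114.1] [   3.2    6.6 -117.5]
-114 43 [  -4.7  -14.3 -113.6] [   3.7   11.9 -108.3] [   3.1   -9.4 -110.2]
-108 44 [  -4.2  -13.2 -107.8] [   3.7   11.7 -102.3] [   3.2    6.8 -105.5]
-102 60 [  -4.3  -13.  -101.9] [  3.9  10.6 -96.2] [  3.2  -7.4 -99.1]
-96 44 [  1.3 -11.9 -95.9] [  3.7  10.3 -90.4] [  3.3   3.8 -92.8]
-90 61 [  2.8 -11.6 -90. ] [  3.8  10.  -84.3] [  3.2  -4.  -87.1]
-84 45 [  2.9 -11.3 -83.7] [  4.6   9.8 -78.2] [  3.8  -2.5 -80. ]
-78 72 [  3.7 -13.  -77.9] [  4.9  12.3 -72.1] [  4.2   0.4 -75.1]
-72 105 [  3.7 -14.  -72. ] [ 
[... 976 characters left out ...]
.......................######################....
29 .........######################.................................#####################....
30 .........####################.....................................###################....
31 .........##################.........................................#################....
32 ..........###############............................................##############......
33 ............###########.................................................#########........
34 .........................................................................................
35 .........................................................................................
```

```bash
python3 -m handwheel '[[0,0,-0.7,0,0,0],[0,0,-1.5,0,0,0],[0,0,-1.5,0,0,0],[0,0,-1.5,0,0,0]]' 0.42; python3 -m handwheel '[[0,0,-0.5,0,0,0],[0,0,-1,0,0,0],[0,0,-1,0,0,0],[0,0,-1,0,0,0]]' 0.375
```

```text
time_s: 25.3
eef_pos: [0.6084, 0.1359, 0.1327]
tool_rot: [3.142, 0.0, 0.43]
ft_force: [0.2, -0.0, -2.6]
width: 0.0359
grasp_force: 15.9
time_s: 25.8
eef_pos: [0.6084, 0.1361, 0.1338]
tool_rot: [3.142, 0.0, 0.43]
ft_force: [-0.3, 0.2, -2.3]
width: 0.0324
grasp_force: 16.7
```

```bash
python3 -m handwheel '[[0,0,-0.5,0,0,0],[0,0,-0.5,0,0,0],[0,0,-0.5,0,0,0]]' 0.35; python3 -m handwheel '[[0,0,0,0,0,0],[0,0,0,0,0,0],[0,0,0,0,0,0]]' 0.335
```

```text
time_s: 26.18
eef_pos: [0.6085, 0.136, 0.1343]
tool_rot: [3.142, -0.0, 0.43]
ft_force: [-0.3, 0.6, -0.7]
width: 0.0302
grasp_force: 20.3
time_s: 26.55
eef_pos: [0.6085, 0.136, 0.1343]
tool_rot: [3.142, 0.0, 0.43]
ft_force: [1.1, -0.4, -1.8]
width: 0.0292
grasp_force: 38.7
```

```bash
python3 -m handwheel '[[0,0,0,0,0,0],[0,0,-3,0,0,0],[0,0,-9,0,0,0],[0,0,-18,0,0,0],[0,0,-28,0,0,0],[0,0,-36,0,0,0],[0,0,-40,0,0,0],[0,0,-40,0,0,0],[0,0,-40,0,0,0]]' 0.342; python3 snap.py w14
cat > held.py <<'E'
from h import *
import sys
n=sys.argv[1]; o=manip.get_obs();x,y,z=o['eef_pos'];yw=o['tool_rot'][2];c,s=np.cos(yw),np.sin(yw)
a,d,i,W=cloud(n);X,Y,Z=W[...,0],W[...,1],W[...,2]
Q=np.stack([(X-x)*c+(Y-y)*s,(X-x)*s-(Y-y)*c,Z-z],-1)*1000
for lo in range(-136,-96,4):
    m=(Q[...,2]>lo)&(Q[...,2]<=lo+4)&(abs(Q[...,1])<32)&(Q[...,0]<20)&(Q[...,0]>-65)
    if m.sum()>2:
        q=Q[m];print(lo,m.sum(),q.min(0).round(1),q.max(0).round(1),np.median(q,0).round(1))
zt=float(sys.argv[2]) if len(sys.argv)>2 else -122
ts=np.arange(12,-60,-1.5);ns=np.arange(-30,30.1,.75)
m=lambda t,k:pix(i,[x+(t*c+k*s)/1e3,y+(t*s-k*c)/1e3,z+zt/1e3],True)
U=np.array([[m(t,k) for k in ns] for t in ts],np.float32)
w=cv2.remap(a,U[...,0],U[...,1],cv2.INTER_LINEAR).astype(int)
H=cv2.remap(Q[...,2].astype(np.float32),U[...,0],U[...,1],cv2.INTER_NEAREST)
for t,r in zip(ts,H):print('%6.1f'%t,''.join('#' if abs(h-zt)<7 else ('+' if h>zt else '.') for h in r))
E
python3 held.py w14
```

```text
time_s: 27.68
eef_pos: [0.6083, 0.1359, 0.174]
tool_rot: [-3.142, 0.001, 0.43]
ft_force: [0.7, 0.1, -1.8]
width: 0.0295
grasp_force: 38.7
[0.60823343 0.13595458 0.17389726] [-3.14153290e+00  7.06510194e-04  4.29709994e-01] 27.725 0.002777641629358363 [0.6825839  0.16987234 0.31587603]
-132 420 [ -45.9  -24.9 -132. ] [   5.9   21.4 -128. ] [ -17.4   -2.3 -129.3]
-128 84 [ -27.6  -25.5 -128. ] [   5.9   22.  -124.3] [   2.4  -21.1 -127.4]
-124 35 [  -4.2  -20.2 -124. ] [   3.7   16.6 -120.1] [   3.3  -14.9 -122.2]
-120 35 [  -4.3  -19.  -119.9] [   3.8   16.5 -116.1] [   3.1  -12.9 -117.9]
-116 35 [  -4.   -18.7 -115.8] [   3.7   15.4 -112.1] [   3.3   11.1 -113.6]
-112 34 [  -4.1  -17.7 -111.9] [   3.7   14.3 -108.2] [   3.4  -13.  -110. ]
-108 45 [  -4.4  -16.6 -107.8] [   3.9   14.2 -104. ] [   3.2    6.7 -106.2]
-104 40 [  -4.4  -15.5 -103.6] [   3.8   13.1 -100.1] [   3.2   -9.5 -101.5]
-100 32 [  0.5 -15.3 -99.9] [  3.6  12.9 -96.2] [  3.3  -8.2 -98.1]
  12.0 .................................................................................
  10.5 .................................
[... 3442 characters left out ...]
.....++++++++++++++++++++++++..............++++++++++++++++++++++++..........
 -49.5 .........++++++++++++++++++++++++..............++++++++++++++++++++++++..........
 -51.0 ........++++++++++++++++++++++++...............+++++++++++++++++++++..++.........
 -52.5 ++++.....+++++++++++++++++++++++................++++++++++++.++++++++++++.....+++
 -54.0 +++++...++++++++++++++++++++++++................+++++++++++++++++++++++++....++++
 -55.5 +++++...+++++++++++++++++++++++..................+++++++++++++++++++++++++...++++
 -57.0 +++++.+++++++++++++++++++++++++..................++++++++++++++++++++++++++..++++
 -58.5 +++++.++++++++.++++++++++++++++..................+++++++++++++++++++++++++++.++++
```

```bash
cat > ringheld.py <<'E'
from h import *
import sys
n=sys.argv[1]; o=manip.get_obs();x,y,z=o['eef_pos'];yw=o['tool_rot'][2];c,s=np.cos(yw),np.sin(yw)
a,d,i,W=cloud(n);X,Y,Z=W[...,0],W[...,1],W[...,2]
Q=np.stack([(X-x)*c+(Y-y)*s,(X-x)*s-(Y-y)*c,Z-z],-1)*1000
df=a[...,2].astype(int)-a[...,0]
m=(Q[...,2]>-137)&(Q[...,2]<-121)&(abs(Q[...,1])<30)&(Q[...,0]<12)&(Q[...,0]>-55)&(df<45)
m&=~((abs(Q[...,0]-1)<6)&(Q[...,2]>-125))
P=Q[m]
for k in range(4):
    B=np.c_[P[:,:2],np.ones(len(P))];co=np.linalg.lstsq(B,P[:,2],rcond=None)[0];r=P[:,2]-B@co;P=P[abs(r)<(3,2,1.5,1.5)[k]]
print('plane z=%.4f x + %.4f y + %.2f'%tuple(co),len(P),r.std())
for lo in range(-50,10,3):
    q=P[(P[:,0]>=lo)&(P[:,0]<lo+3)]
    if len(q):
        L,Rr=q[q[:,1]<-1.5],q[q[:,1]>=-1.5]
        f=lambda v:(len(v),v.min().round(1),v.max().round(1)) if len(v) else None
        print(lo,f(L[:,1]),f(Rr[:,1]),q[:,2].mean().round(1))
Bk=P[P[:,0]<-36];
print('tcp',x,y,z,yw)
E
python3 ringheld.py w14
```

```text
plane z=0.0474 x + -0.0155 y + -128.24 434 0.5989808871717789
-47 (5, np.float64(-4.1), np.float64(-2.3)) (6, np.float64(-1.4), np.float64(3.2)) -130.5
-44 (11, np.float64(-5.1), np.float64(-2.3)) (18, np.float64(-1.4), np.float64(4.1)) -130.0
-41 (10, np.float64(-18.8), np.float64(-2.3)) (14, np.float64(-1.4), np.float64(5.0)) -130.2
-38 (7, np.float64(-20.6), np.float64(-18.6)) None -129.4
-35 (15, np.float64(-22.3), np.float64(-17.7)) (4, np.float64(15.8), np.float64(17.7)) -129.6
-32 (14, np.float64(-23.0), np.float64(-18.6)) (8, np.float64(16.7), np.float64(18.6)) -129.7
-29 (14, np.float64(-23.0), np.float64(-19.3)) (6, np.float64(17.5), np.float64(18.5)) -129.5
-26 (14, np.float64(-22.9), np.float64(-19.3)) (9, np.float64(17.5), np.float64(19.3)) -129.4
-23 (16, np.float64(-22.9), np.float64(-19.2)) (5, np.float64(17.4), np.float64(18.4)) -129.1
-20 (16, np.float64(-22.7), np.float64(-19.1)) (8, np.float64(16.4), np.float64(18.3)) -129.0
-17 (17, np.float64(-22.7), np.float64(-18.1)) (13, np.float64(15.5), np.float64(18.2)) -128.9
-14 (17, np.float64(-22.6), np.float64(-18.1)) (11, np.float64(15.4), np.float64(19.0)) -128.9
-11 (15, np.float64(-23.3), np.float64(-19.8)) (9, np.float64(16.3), np.float64(18.9)) -128.6
-8 (12, np.float64(-24.1), np.float64(-20.6)) (11, np.float64(17.1), np.float64(19.7)) -128.3
-5 (12, np.float64(-24.1), np.float64(-21.4)) (11, np.float64(17.8), np.float64(20.5)) -128.6
-2 (14, np.float64(-24.8), np.float64(-21.3)) (15, np.float64(17.8), np.float64(20.5)) -128.3
1 (25, np.float64(-25.5), np.float64(-16.0)) (21, np.float64(12.5), np.float64(21.3)) -128.0
4 (17, np.float64(-24.6), np.float64(-17.8)) (14, np.float64(14.2), np.float64(20.2)) -127.8
tcp 0.6082334258589276 0.13595457604159142 0.17389726060800265 0.42970999385858866
```

The ring came up with the pliers and is nearly level. I hover behind the axle so that axle and ring show in one frame.

```bash
python3 -m handwheel '[[0,0,-5,0,0,0],[0,0,-18,0,0,0],[0,0,-38,0,0,0],[0,0,-60,0,0,0],[0,0,-78,0,0,0],[0,0,-88,0,0,0],[0,0,-90,0,0,0]]' 0.346; python3 -m handwheel '[[-3,1,0,0,0,0],[-12,5,0,0,0,0],[-30,14,0,0,0,0],[-52,24,0,0,0,0],[-76,35,0,0,0,0],[-100,46,0,0,0,0],[-124,57,0,0,0,0],[-146,67,0,0,0,0],[-163,75,0,0,0,0],[-172,79,0,0,0,0],[-174,80,0,0,0,0],[-174,80,0,0,0,0]]'; python3 -m handwheel '[[0,0,0,0,0,0],[0,0,0,0,0,0]]'
python3 snap.py w15; python3 ringheld.py w15; cat > axle.py <<'E'
from h import *
import sys
n=sys.argv[1]; o=manip.get_obs();x,y,z=o['eef_pos'];yw=o['tool_rot'][2];c,s=np.cos(yw),np.sin(yw)
a,d,i,W=cloud(n);X,Y,Z=W[...,0],W[...,1],W[...,2]
Q=np.stack([(X-x)*c+(Y-y)*s,(X-x)*s-(Y-y)*c],-1)*1000
ax=np.hypot(X-.5155,Y-.0055)<.03
for lo,hi,zz,nm in((.085,.10,.094,'end'),(.055,.07,.064,'bearing')):
    m=ax&(Z>lo)&(Z<hi);r,A,ct=ell(m);e=cv2.fitEllipse(ct);p=plane(i,*e[0],zz,True)
    T=[(p[0]-x)*c+(p[1]-y)*s,(p[0]-x)*s-(p[1]-y)*c]
    print(nm,m.sum(),e,p,'tool',np.array(T)*1000,'depthmean',np.nanmean(W[m],0).round(4))
g=cv2.cvtColor(a,cv2.COLOR_BGR2GRAY)
u,v=pix(i,[.5155,.0055,.094],True);u,v=int(u),int(v)
sub=g[v-9:v+10,u-9:u+10];k=(sub<75);ys,xs=np.nonzero(k)
if len(ys):
    p=plane(i,u-9+xs.mean(),v-9+ys.mean(),.094,True);print('dot',len(ys),p,'tool',((p[0]-x)*c+(p[1]-y)*s)*1000,((p[0]-x)*s-(p[1]-y)*c)*1000)
E
python3 axle.py w15
```

```text
time_s: 28.6
eef_pos: [0.6088, 0.1362, 0.2652]
tool_rot: [3.141, -0.001, 0.43]
ft_force: [0.3, -0.3, -2.2]
width: 0.0299
grasp_force: 32.9
time_s: 30.1
eef_pos: [0.484, -0.0087, 0.2643]
tool_rot: [-3.141, -0.0, 0.43]
ft_force: [0.3, 1.0, -1.6]
width: 0.0296
grasp_force: 32.9
time_s: 30.35
eef_pos: [0.4839, -0.0087, 0.2642]
tool_rot: [-3.141, 0.0, 0.43]
ft_force: [-0.5, -0.2, -2.3]
width: 0.0294
grasp_force: 32.9
[ 0.4837982  -0.00881496  0.26420642] [-3.14146982e+00  7.34250000e-05  4.30316231e-01] 30.4 0.002315370047054244 [0.55808535 0.02519265 0.40616681]
plane z=0.0470 x + -0.0136 y + -128.19 393 0.6214702834181656
-47 (3, np.float64(-4.2), np.float64(-2.4)) (6, np.float64(-1.5), np.float64(3.1)) -130.4
-44 (11, np.float64(-5.1), np.float64(-2.4)) (19, np.float64(-1.5), np.float64(4.0)) -130.2
-41 (8, np.float64(-6.9), np.float64(-2.4)) (13, np.float64(-1.5), np.float64(4.9)) -130.1
-38 (4, np.float64(-19.6), np.float64(-18.7)) None -129.7
-35 (11, np.float64(-20.6), np.float64(-17.8)) (2, np.float64(16.7), np.float64(16.7)) -129.7
-32 (10, np.float64(-22.2), np.float64(-18.7)) (
[... 1068 characters left out ...]
(21.2)) -128.2
4 (16, np.float64(-23.9), np.float64(-17.8)) (16, np.float64(15.0), np.float64(21.1)) -127.8
tcp 0.48379819669014773 -0.008814959036562556 0.26420642486044055 0.430316230508772
end 727 ((279.66156005859375, 153.61280822753906), (29.505075454711914, 29.720260620117188), 116.9466323852539) [0.51519439 0.00564954 0.094     ] tool [34.56791273 -0.04864395] depthmean [0.515  0.0056 0.0927]
bearing 1313 ((279.9656066894531, 149.64886474609375), (50.02519226074219, 51.14003372192383), 20.30539321899414) [0.51507473 0.00526091 0.064     ] tool [34.29703725  0.2546392 ] depthmean [0.5169 0.0059 0.0631]
dot 11 [0.51475015 0.0052783  0.094     ] tool 34.00929963518456 0.10343044627642885
```

```bash
cat > edge.py <<'E'
from h import *
import sys
n=sys.argv[1]; o=manip.get_obs();x,y,z=o['eef_pos'];yw=o['tool_rot'][2];c,s=np.cos(yw),np.sin(yw)
a,d,i,W=cloud(n)
P=lambda t,k:pix(i,[x+(t*c+k*s)/1e3,y+(t*s-k*c)/1e3,z+(-127.7+.047*t-.014*k)/1e3],True)
def prof(T,K):
    U=np.array([[P(t,k) for t,k in zip(T,K)]],np.float32)
    w=cv2.remap(a,U[...,0],U[...,1],cv2.INTER_LINEAR).astype(int)[0];return w[:,2]-w[:,0],w.max(1)
ks=np.arange(15,30,.1)
for t in range(6,-42,-4):
    r=[]
    for sg in(-1,1):
        K=sg*ks[::-1];df,mx=prof(np.full(len(ks),float(t)),K)
        # from outside inward: first crossing to grey
        bg=np.median(df[:30]);j=np.argmax(df<bg/2);r.append(K[j] if j else np.nan)
    print(t,np.round(r,1),'mid',np.round(np.mean(r),2))
T=np.arange(-56,-30,.1)
for k in(-5,-4,-3,-2,-1,0,1,2,3,4):
    df,mx=prof(T,np.full(len(T),float(k)));bg=np.median(df[:40]);j=np.argmax(df<bg/2);print('back',k,T[j].round(1),bg)
E
python3 edge.py w15
```

```text
6 [-23.7  20.3] mid -1.7
2 [-24.8  21.3] mid -1.75
-2 [-24.   20.6] mid -1.7
-6 [-23.3  19.9] mid -1.7
-10 [-22.7  19.3] mid -1.7
-14 [-22.1  18.8] mid -1.65
-18 [-22.2  18.8] mid -1.7
-22 [-22.5  19.2] mid -1.65
-26 [-22.6  19.4] mid -1.6
-30 [-22.1  19. ] mid -1.55
-34 [-21.   19.4] mid -0.8
-38 [-18.6  16.4] mid -1.1
back -5 -45.9 105.0
back -4 -45.1 107.0
back -3 -44.8 106.0
back -2 -44.7 106.0
back -1 -44.7 106.0
back 0 -44.7 106.0
back 1 -44.8 106.0
back 2 -44.9 106.0
back 3 -45.1 107.0
back 4 -45.9 107.0
```

```bash
python3 -m handwheel '[[3,0,0,0,0,0],[12,0.5,0,0,0,0],[25,1,0,0,0,0],[38,1.5,0,0,0,0],[49,1.7,0,0,0,0],[54,1.7,4,0,0,0],[56,1.7,12,0,0,0],[56,1.7,21,0,0,0],[56,1.7,27,0,0,0],[56,1.7,28,0,0,0],[56,1.7,28,0,0,0],[56,1.7,28,0,0,0]]'; python3 snap.py w16; python3 edge.py w16;python3 - <<'E'
from h import *
o=manip.get_obs();x,y,z=o['eef_pos'];yw=o['tool_rot'][2];c,s=np.cos(yw),np.sin(yw)
for p in((.5150,.0055),(.5148,.0053)):
    print('axle tool',((p[0]-x)*c+(p[1]-y)*s)*1000,((p[0]-x)*s-(p[1]-y)*c)*1000,z)
a,d,i,W=cloud('w16');X,Y,Z=W[...,0],W[...,1],W[...,2]
Q=np.stack([(X-x)*c+(Y-y)*s,(X-x)*s-(Y-y)*c,Z*1000],-1);Q[...,:2]*=1000
m=(Z>.055)&(Z<.069)&(np.hypot(Q[...,0]+22,Q[...,1])<34);print('bearing',m.sum(),Q[m].min(0),Q[m].max(0))
q=Q[m];
for lo in range(-52,8,6):
    k=q[(q[:,0]>lo)&(q[:,0]<=lo+6)]
    if len(k):print(lo,len(k),k[:,1].min().round(1),k[:,1].max().round(1))
m=(Z>.085)&(Z<.0945)&(np.hypot(Q[...,0]+22,Q[...,1])<20);print('end',m.sum(),Q[m].min(0) if m.any() else '',Q[m].max(0) if m.any() else '')
E
```

```text
time_s: 31.9
eef_pos: [0.5354, 0.0126, 0.2367]
tool_rot: [3.141, -0.001, 0.43]
ft_force: [0.1, 0.1, -2.2]
width: 0.0297
grasp_force: 32.9
[0.53540229 0.0125839  0.23660248] [ 3.14134030e+00 -5.09794665e-04  4.29650869e-01] 31.95 0.0016283891473473221 [0.60956693 0.04648925 0.37864578]
6 [-23.9  20.6] mid -1.65
2 [-25.   21.7] mid -1.65
-2 [-23.8  21.1] mid -1.35
-6 [-24.5  22.1] mid -1.2
-10 [-25.   21.7] mid -1.65
-14 [-24.3  21.3] mid -1.5
-18 [-22.2  19.3] mid -1.45
-22 [-22.6  19.4] mid -1.6
-26 [-22.8  19.3] mid -1.75
-30 [-21.9  18.9] mid -1.5
-34 [-20.9  19.3] mid -0.8
-38 [-18.5  16.2] mid -1.15
back -5 -45.9 92.0
back -4 -45.1 90.0
back -3 -44.8 88.0
back -2 -44.7 87.5
back -1 -44.6 86.0
back 0 -44.6 84.0
back 1 -44.7 87.0
back 2 -44.7 88.0
back 3 -45.0 87.0
back 4 -45.6 88.5
axle tool -21.498770945894545 -2.058586686120985 0.23660248334207779
axle tool -21.76390387906382 -1.960075124621605 0.23660248334207779
bearing 623 [-31.32975985 -29.22617356  55.01391087] [ 5.83869638 25.13391705 68.66502726]
-34 10 -28.3 24.2
-28 16 -28.3 25.1
-22 13 -29.2 25.0
-16 31 -15.7 12.6
-10 206 -24.3 19.9
-4 227 -22.7 18.8
2 120 -15.6 11.6
end 177 [-16.17645712 -10.80487542  85.22673634] [-6.57339186  7.99887969 94.4783877 ]
```

```bash
python3 -m handwheel '[[0.3,-0.4,0,0,0,0],[0.3,-0.4,2,0,0,0],[0.3,-0.4,4,0,0,0],[0.3,-0.4,6,0,0,0],[0.3,-0.4,8,0,0,0],[0.3,-0.4,9,0,0,0],[0.3,-0.4,9,0,0,0]]'
```

```text
time_s: 32.83
eef_pos: [0.5353, 0.0131, 0.2272]
tool_rot: [-3.142, 0.0, 0.43]
ft_force: [-0.5, -0.5, -2.3]
width: 0.0295
grasp_force: 32.9
```

```bash
python3 -m handwheel '[[0,0,1,0,0,0],[0,0,2,0,0,0],[0,0,3,0,0,0],[0,0,4,0,0,0],[0,0,5,0,0,0],[0,0,6,0,0,0],[0,0,6,0,0,0]]'
```

```text
time_s: 33.7
eef_pos: [0.5353, 0.0131, 0.2212]
tool_rot: [-3.142, 0.0, 0.43]
ft_force: [-0.1, -0.7, -1.3]
width: 0.0303
grasp_force: 32.9
```

```bash
python3 -m handwheel '[[0,0,2,0,0,0],[0,0,4,0,0,0],[0,0,6,0,0,0],[0,0,8,0,0,0],[0,0,10,0,0,0],[0,0,10,0,0,0]]'; python3 -m handwheel '[[0,0,2,0,0,0],[0,0,4,0,0,0],[0,0,6,0,0,0],[0,0,8,0,0,0],[0,0,9,0,0,0],[0,0,9,0,0,0]]'; python3 snap.py w17; python3 ringheld.py w17
```

```text
time_s: 34.45
eef_pos: [0.5353, 0.0131, 0.2111]
tool_rot: [-3.142, 0.0, 0.43]
ft_force: [0.7, 0.0, -1.6]
width: 0.0298
grasp_force: 32.9
time_s: 35.2
eef_pos: [0.5353, 0.0131, 0.2022]
tool_rot: [-3.142, 0.0, 0.43]
ft_force: [0.7, -0.1, -1.5]
width: 0.0296
grasp_force: 32.9
[0.53534108 0.01307858 0.20229813] [3.14157312e+00 4.20698932e-05 4.29658999e-01] 35.25 0.0023956746919668722 [0.60957324 0.04698963 0.34417904]
plane z=0.0439 x + -0.0103 y + -128.36 401 0.6289675627065833
-47 None (1, np.float64(3.2), np.float64(3.2)) -130.7
-38 (4, np.float64(-19.7), np.float64(-18.7)) None -129.8
-35 (10, np.float64(-22.3), np.float64(-17.8)) (4, np.float64(15.8), np.float64(17.6)) -129.7
-32 (14, np.float64(-23.0), np.float64(-18.5)) (9, np.float64(15.9), np.float64(19.3)) -129.8
-29 (16, np.float64(-23.0), np.float64(-19.4)) (10, np.float64(17.5), np.float64(19.4)) -129.4
-26 (12, np.float64(-22.9), np.float64(-19.3)) (9, np.float64(17.4), np.float64(19.3)) -129.4
-23 (16, np.float64(-22.8), np.float64(-19.2)) (9, np.float64(17.3), np.float64(19.2)) -129.1
-20 (15, np.float64(-22.8), np.float
[... 191 characters left out ...]
4(-18.2)) (15, np.float64(15.4), np.float64(19.0)) -129.0
-11 (17, np.float64(-23.3), np.float64(-4.9)) (17, np.float64(1.2), np.float64(19.8)) -128.7
-8 (17, np.float64(-24.1), np.float64(-2.3)) (19, np.float64(-1.4), np.float64(20.5)) -128.6
-5 (13, np.float64(-24.1), np.float64(-21.4)) (13, np.float64(17.8), np.float64(20.5)) -128.5
-2 (13, np.float64(-24.9), np.float64(-21.3)) (12, np.float64(17.7), np.float64(20.4)) -128.2
1 (23, np.float64(-24.8), np.float64(-15.1)) (22, np.float64(11.6), np.float64(21.2)) -128.3
4 (15, np.float64(-24.8), np.float64(-18.6)) (16, np.float64(14.2), np.float64(21.1)) -128.2
tcp 0.5353410788280213 0.013078581252311459 0.20229812665107125 0.4296589990814612
```

```bash
python3 -m handwheel '[[0,0,1,0,0,0],[0,0,2,0,0,0],[0,0,2.5,0,0,0],[0,0,2.5,0,0,0]]';python3 -m handwheel '[[0,0,1,0,0,0],[0,0,2,0,0,0],[0,0,2,0,0,0]]'
```

```text
time_s: 35.75
eef_pos: [0.5353, 0.0131, 0.1998]
tool_rot: [3.142, 0.0, 0.43]
ft_force: [0.5, 0.3, -3.0]
width: 0.0295
grasp_force: 32.9
time_s: 36.12
eef_pos: [0.5353, 0.0131, 0.1977]
tool_rot: [3.142, 0.0, 0.43]
ft_force: [0.2, -0.0, -1.3]
width: 0.0297
grasp_force: 32.9
```

```bash
python3 -m handwheel '[[0,0,0.5,0,0,0],[0,0,1,0,0,0],[0,0,1,0,0,0]]';python3 -m handwheel '[[0,0,0.5,0,0,0],[0,0,1,0,0,0],[0,0,1,0,0,0]]'
```

```text
time_s: 36.5
eef_pos: [0.5354, 0.0131, 0.1968]
tool_rot: [3.142, -0.0, 0.43]
ft_force: [-0.6, -0.1, -1.6]
width: 0.0297
grasp_force: 32.9
time_s: 36.88
eef_pos: [0.5358, 0.0133, 0.1963]
tool_rot: [3.141, -0.001, 0.43]
ft_force: [0.4, 1.1, 3.7]
width: 0.03
grasp_force: 33.2
```

```bash
python3 -m handwheel '[[0,0,0.5,0,0,0],[0,0,1,0,0,0],[0,0,1,0,0,0]]';python3 snap.py w18; python3 ringheld.py w18; python3 edge.py w18 | head -10
```

```text
time_s: 37.25
eef_pos: [0.5364, 0.0134, 0.1959]
tool_rot: [3.141, -0.002, 0.43]
ft_force: [-0.4, 0.1, 9.0]
width: 0.0296
grasp_force: 33.5
[0.53636839 0.01340425 0.19593449] [ 3.14082276e+00 -2.49400997e-03  4.29828928e-01] 37.3 0.001410026831877506 [0.61025497 0.04723742 0.33808406]
plane z=-0.0970 x + -0.0810 y + -133.09 437 0.7158936298933306
-41 None (2, np.float64(18.1), np.float64(19.0)) -131.8
-38 (2, np.float64(-20.3), np.float64(-19.3)) (5, np.float64(19.8), np.float64(21.7)) -130.5
-35 (5, np.float64(-22.0), np.float64(-18.4)) (4, np.float64(21.6), np.float64(23.5)) -129.6
-32 (6, np.float64(-22.8), np.float64(-19.3)) (11, np.float64(20.7), np.float64(24.3)) -130.9
-29 (5, np.float64(-22.8), np.float64(-19.1)) (14, np.float64(20.6), np.float64(25.1)) -131.4
-26 (3, np.float64(-22.7), np.float64(-19.2)) (16, np.float64(20.5), np.float64(25.1)) -131.9
-23 (3, np.float64(-22.6), np.float64(-19.1)) (16, np.float64(20.4), np.float64(25.0)) -132.1
-20 (1, np.float64(-22.6), np.float64(-22.6)) (16, np.float64(20.4), np.float64(24.9)) -132.8
-17 None (16, np.float64(20.3), np.float
[... 312 characters left out ...]
(-10.1), np.float64(-2.1)) (34, np.float64(-1.3), np.float64(8.5)) -133.2
-2 (31, np.float64(-13.6), np.float64(-2.1)) (38, np.float64(-1.3), np.float64(10.3)) -133.0
1 (41, np.float64(-14.5), np.float64(-2.1)) (42, np.float64(-1.3), np.float64(11.1)) -132.9
4 (7, np.float64(-22.2), np.float64(-2.1)) (2, np.float64(0.5), np.float64(2.3)) -133.2
tcp 0.5363683939584136 0.013404249752139307 0.19593449053966686 0.4298289284279828
6 [-23.3  18.4] mid -2.45
2 [-25.2  21.7] mid -1.75
-2 [-24.5  21.5] mid -1.5
-6 [-24.5  21.8] mid -1.35
-10 [-25.9  23.6] mid -1.15
-14 [-27.   24.7] mid -1.15
-18 [-27.3  25.6] mid -0.85
-22 [-27.4  25.8] mid -0.8
-26 [-27.3  25.5] mid -0.9
-30 [-27.   24.7] mid -1.15
```

```bash
cat > seat.py <<'E'
from h import *
import sys
n=sys.argv[1]; o=manip.get_obs();x,y,z=o['eef_pos'];yw=o['tool_rot'][2];c,s=np.cos(yw),np.sin(yw)
a,d,i,W=cloud(n);X,Y,Z=W[...,0],W[...,1],W[...,2]*1000
# ring frame: shaft at (.5150,.0054)
A=((X-.5150)*c+(Y-.0054)*s)*1000;B=((X-.5150)*s-(Y-.0054)*c)*1000
for nm,m in(('lug+',(abs(A-24)<5)&(abs(B-20.5)<2.5)),('lug-',(abs(A-24)<5)&(abs(B+20.5)<2.5)),('arm+ f',(abs(A-8)<4)&(abs(B-18.5)<1.5)),('arm- f',(abs(A-8)<4)&(abs(B+18.5)<1.5)),('arm+ b',(abs(A+8)<5)&(abs(B-18.5)<1.8)),('arm- b',(abs(A+8)<5)&(abs(B+18.5)<1.8)),('back',(abs(A+21)<1.5)&(abs(B)<6)),('bearing+',(abs(A)<8)&(abs(B-24.5)<1)),('bearing-',(abs(A)<8)&(abs(B+24.5)<1)),('bear b',(abs(A+25)<1)&(abs(B)<6))):
    v=np.sort(Z[m]); print(nm,len(v),np.round(np.percentile(v,[10,25,50,75,90]),1) if len(v) else '', np.median(a[m],0) if len(v) else '')
E
python3 seat.py w18
```

```text
lug+ 182 [ 43.8  66.4  68.7 236.2 239.5] [ 56.5  88.5 103.5]
lug- 96 [43.8 44.4 67.4 68.3 69.3] [67. 76. 81.]
arm+ f 31 [67.4 67.8 68.1 68.4 69. ] [106. 111. 112.]
arm- f 34 [67.9 68.  68.4 68.7 69.3] [67.  69.  69.5]
arm+ b 22 [68.3 68.7 68.9 69.1 69.4] [106.5 110.  112. ]
arm- b 42 [68.1 68.8 69.2 69.5 70. ] [101.5 105.5 105. ]
back 0  
bearing+ 34 [62.5 62.7 63.1 63.6 64.2] [237. 235. 233.]
bearing- 33 [62.4 62.8 63.2 63.5 63.8] [150. 156. 164.]
bear b 0
```

The back reads about 0.8 mm high. My push acts on the lugs just outside the bearing's edge and is tipping the ring, so I ease off.

```bash
python3 -m handwheel '[[0,0,-0.7,0,0,0],[0,0,-1.5,0,0,0],[0,0,-1.5,0,0,0],[0,0,-1.5,0,0,0]]';python3 snap.py w19; python3 seat.py w19|grep -v back
```

```text
time_s: 37.8
eef_pos: [0.5354, 0.0131, 0.1963]
tool_rot: [3.142, -0.0, 0.43]
ft_force: [0.6, 0.0, 3.1]
width: 0.0296
grasp_force: 33.1
[0.53537735 0.01314763 0.19630614] [ 3.14157200e+00 -2.54169125e-05  4.29729508e-01] 37.85 0.0014485173595701326 [0.60962036 0.04699012 0.33826178]
lug+ 160 [ 43.9  66.9  68.3 236.8 240.1] [ 59.  90. 105.]
lug- 110 [ 44.   45.2  67.8  69.1 213.9] [67.  75.5 79. ]
arm+ f 28 [ 67.5  67.9  68.2  68.8 233.4] [106. 111. 112.]
arm- f 26 [67.5 67.9 68.2 68.8 69. ] [64.5 65.5 66. ]
arm+ b 19 [67.4 67.9 68.2 68.6 69. ] [108. 111. 113.]
arm- b 35 [67.8 68.3 68.6 69.  69.2] [101. 106. 105.]
bearing+ 37 [62.1 62.6 63.2 63.5 64. ] [237. 234. 234.]
bearing- 36 [62.5 62.8 63.1 63.4 63.8] [151.  155.5 165. ]
bear b 0
```

```bash
python3 -m handwheel '[[0,0,-0.5,0,0,0],[0,0,-0.5,0,0,0],[0,0,-0.5,0,0,0]]';python3 snap.py w20; python3 seat.py w20|grep -v back
```

```text
time_s: 38.22
eef_pos: [0.5352, 0.013, 0.1966]
tool_rot: [-3.141, 0.0, 0.43]
ft_force: [0.8, -0.2, -1.2]
width: 0.0297
grasp_force: 32.9
[0.53516547 0.01303585 0.19660849] [-3.14151174e+00  4.71252331e-04  4.29657585e-01] 38.275 0.000977596868655457 [0.60947432 0.04693194 0.33849388]
lug+ 153 [ 44.3  67.4  68.7 236.9 240.7] [ 58.  89. 106.]
lug- 126 [ 43.9  45.6  68.4  74.5 220.3] [65.  73.5 77. ]
arm+ f 32 [ 67.6  67.7  68.4  69.3 233.8] [107. 111. 112.]
arm- f 26 [67.6 68.1 68.4 68.9 69.1] [64. 66. 66.]
arm+ b 20 [67.4 67.7 68.4 68.8 69.3] [108. 112. 114.]
arm- b 34 [67.8 68.1 68.6 69.  69.4] [101. 105. 105.]
bearing+ 41 [62.2 62.7 63.  63.5 63.9] [238. 235. 234.]
bearing- 38 [62.5 62.9 63.3 63.8 64.2] [150. 156. 165.]
bear b 0
```

```bash
python3 -m handwheel '[[0,0,0.2,0,0,0],[0,0,0.2,0,0,0],[0,0,0.2,0,0,0]]';python3 snap.py w21; python3 seat.py w21|grep -v back
```

```text
time_s: 38.65
eef_pos: [0.5353, 0.0131, 0.1966]
tool_rot: [3.142, 0.0, 0.43]
ft_force: [0.4, 0.6, 0.4]
width: 0.0297
grasp_force: 32.9
[0.53529703 0.0130736  0.19655548] [-3.14158748e+00  1.56071908e-04  4.29640901e-01] 38.7 0.0014746998143795272 [0.60956299 0.04698644 0.33852309]
lug+ 155 [ 44.   66.1  68.5 237.  240.5] [ 60.  90. 107.]
lug- 112 [ 44.   45.1  68.2  69.6 218.8] [66.  75.  78.5]
arm+ f 31 [ 67.6  68.   68.5  69.1 233.6] [107. 111. 111.]
arm- f 26 [67.9 68.2 68.6 69.  69.3] [63.  65.  64.5]
arm+ b 20 [67.2 67.6 68.1 68.5 68.7] [107. 111. 113.]
arm- b 36 [67.9 68.2 68.7 69.1 69.5] [101. 105. 106.]
bearing+ 42 [62.3 62.6 63.1 63.4 63.6] [237.5 235.5 234. ]
bearing- 38 [62.6 62.8 63.2 63.7 64.2] [151. 157. 166.]
bear b 0
```

The ring lies flat: its top is about 5.2 mm above the bearing all round, with light contact and the pliers at their stop with 33 N. Handing in.

```bash
python3 -c "
from bench import close_job
print(close_job())"
```

```text
the job is handed in; nothing more can be done
None
```

The job is handed in at 38.7 s: the axle stub is seated in the block and released, and the ring is over its end, flat on the bearing to within about 0.5 mm by wrist depth, held spread wide with the pliers at their stop under 33 N; one push while seating the ring briefly tipped its back about 0.8 mm, since corrected.

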